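# Draw in the last leg of a flat-pack riser shelf with its cam lock

## Task

The little flat-pack riser shelf lies upside down on the radiator cover and its last leg still stands off the end of the board. Take the red-handled flat screwdriver from its stand, seat the blade in the slot of the steel cam disc and turn it clockwise until the cam has drawn the leg tight against the board: nip it up firmly, but do not force it any further or the bolt will strip out of the chipboard. Then put the screwdriver back in its stand, let go, and leave everything else where it is.

Things in the scene. Friction and masses are not known exactly. Their poses are not given: they have to be found in the camera images.
- riser: Flat-pack riser shelf upside down on a black non-slip mat (160 x 370 x 3 mm); it cannot shift. Pale wood-effect board 140 (x) x 320 (y) x 18 mm, its upper face 21 mm above the origin, which is the centre of the mat's underside. One upright leg (18 x 140 mm, 85 mm high) is already joined at the +y end, its cam under a white cap 29 mm across; the loose leg is at the -y end.
- joint_end (a point): Middle of the top edge of the board's -y end, axes as the riser: x along the edge, -y out of the end towards the loose leg, z up. The gap to be closed is between this end and the leg.
- leg: Leg to be drawn in: upright pale wood panel 140 (x) x 18 (y) x 85 mm (z). Origin: centre of its underside, 3 mm above the radiator cover. It slides only along the riser's y on two dowels (4 N friction). Closed, its origin is at y = -169 mm in the riser's frame; at the start 1.8 to 2.3 mm farther out. Its steel bolt's head lies in the cam's mouth; how far the bolt is screwed in varies and cannot be seen.
- cam: Steel cam disc 25 mm across, flush in the board's upper face, riser frame x 0, y -126, z 21 mm. Origin: on its axis at the upper face, z up. A straight slot 15 mm long, 3.2 mm wide, 6 mm deep, mouth chamfered 1 mm, runs along the disc's own y; a dark arrow on the rim marks -y, which at the start points at the leg within 5 degrees. It stays where it is left.
- cam_slot (a point): Middle of the slot's floor, 6 mm below the cam's face; axes as the cam. Clockwise from above tightens: running torque 0.06 to 0.09 N m; the joint closes 40 to 85 degrees from the start depending on the hidden bolt; then the torque climbs about 0.12 N m in 6 to 8 degrees. Nipped up is 0.13 to 0.22 N m in all; beyond about 0.3 N m the bolt strips.
- flat_driver_handle (a point): Centre of the flat screwdriver's red hexagonal handle, 28 mm across flats, 75 mm long; flats face the driver's own x and every 60 degrees; black band at its lower end. z points from tip to handle. Below it a steel shaft 8 mm thick, in all 60 mm from handle to tip, with a blade 12 mm wide (own y) and 2 mm thick (own x). 135 mm long, about 110 g, upright in the stand.
- flat_driver_tip (a point): Middle of the tip of the flat screwdriver's blade, 97.5 mm below the centre of the handle; axes as for the handle.
- cross_driver_handle (a point): Centre of the blue handle of the cross-head screwdriver, same size; not needed, leave it in the stand.
- bradawl_handle (a point): Centre of the green handle of the bradawl, same size; not needed, leave it in the stand.
- stand: Black plastic tool stand, fixed, 185 (x) x 70 (y) x 70 mm high. Origin: centre of its underside. Its top plate (12 mm thick) has three round holes 17 mm across at x -55, 0, 55 mm, y 0. Each tool hangs in one (any order), its handle's underside on the top plate, its tip 10 mm above the radiator cover.
- pump_bottle: Empty grey plastic pump bottle with a white pump, 62 mm across, 182 mm high; origin at the centre of its underside. Leave alone.
- glass_jar: Small glass jar with a steel twist cap, 60 mm across, 75 mm high; origin at the centre of its underside. Leave alone.
- lint_brush: Wooden lint brush lying on its pad, 215 mm long, 52 mm wide, 25 mm high; origin on the underside near its middle. Leave alone.
- torch: Yellow plastic torch lying down, 155 mm long, 44 mm across its head; origin on the radiator cover under its middle. Leave alone.
- key_hook: Steel key ring hook with a ring and two brass keys, lying flat, 140 mm long, 5 mm high; origin on the underside at the ring. Leave alone.
- parts_dish: White saucer, 92 mm across, 14 mm high, with spare dowels, a cap and a cam; origin at the centre of its underside. Leave alone.
Things that resemble listed ones, but are neither listed nor needed, are in the scene too. Of the things that look like the part that bears flat_driver_handle, the middle-sized one is meant.

How it is judged:
By the outcome, as a careful person would: the job done as asked, in the order asked, and still so for the second after the job is handed in, with the robot touching nothing.
It also fails if it takes over 72 s, if anything falls off the work surface, if the arm or the gripper's body presses on something with over 40 N, if the wrist force passes 120 N, or if a joint passes its speed limit or range.

## Robot

A 6-joint arm with a two-finger parallel gripper is mounted at the origin on the work surface. World frame = base frame: x ahead of the robot, y to its left, z up, the work surface at z = 0. Lengths are in m, angles in rad, forces in N, time in s.
With the tool pointing down it reaches from about 0.35 to 1 m from the base axis. Payload 7.1 kg.
Tool frame: the origin (TCP) lies at the very end of the fingers, on their centre line; the grasp point (between the pads) lies 19 mm behind it; z points along the fingers, x is the direction in which the jaws open and shut, and the axes are right-handed (so a half turn about z gives the same grasp; the last joint's range is limited). The gripper opens to 85 mm and grips with 20 to 120 N. Pads are 22 mm wide; open, the fingers measure 114 mm over their backs; the gripper's body (76 mm by 85 mm) begins 54 mm behind the grasp point. The pads swing forward as they close: fully open they stand 13 mm farther back than shut.
Start: joints at [1.094, 0.423, 1.63, -0, 1.089, -0.019], TCP at [0.276, 0.561, 0.231] pointing down, gripper open.
Joint ranges: [-3, 3], [-0.9, 2.11], [0.09, 2.58], [-1.31, 4.45], [0.11, 2.69], [-2.54, 2.54]. Speed limits (rad/s): [2.39, 2.39, 3.01, 3.14, 3.14, 3.14].

## Interface

Orientations are given as a unit quaternion [w, x, y, z].
In Python, from bench import arm, eyes gives the robot as it stands. The module is installed in compiled form; this text tells all that it offers.
- The arm moves only by the tool send_rows, never from a script. Its argument "motion" is a list of rows, each an object with "delta_rot": the turn, a rotation vector about the tool's x, y, z in rad, a list of three; "travel": the shift along the tool's x, y, z in m, a list of three; "jaw": the opening, from 0 (shut) to 1 (fully open). A call has exactly 10 rows; each row is the pose to reach, as a shift and turn from the pose measured when the call began, along the tool's axes at that moment; what a row does not reach only later rows make up. A row lasts 1/12 s, in which the tool goes at most 41.7 mm and 7.16 degrees, less where a joint would pass 70% of its speed; a pose out of reach is approached as far as the arm can. A call with a gripper value outside its range is refused whole. The fingers move at their own pace and stop on an object; the grip force is fixed at half the most. Time passes only in rows, so rows that repeat a pose let the fingers close, or fill a call up. It gives the time, the measured TCP pose, the force and the opening at its end, in the units of the state.
- arm.state(): the state, without advancing time (a new reading comes with each control period).
- eyes.snapshot(name): name is "scene" or "top"; returns the picture (384x512x3 uint8, red, green, blue); there is no depth.
- eyes.calibration(name): a dict with "K" (3x3 intrinsics, pixels), "R" (3x3) and "t" (3): a world point X has camera coordinates R X + t. Camera axes: x right, y down, z forward; pixel columns grow to the right and rows downward; lengths in m; the calibration is good to about 2 mm. A picture is of the moment at which its call begins. calibration takes no time and is no camera call.
- arm.sign_off(): hands the job in, once; it reports no verdict.
Trained networks look in the newest picture that a camera, given by its name, has taken for a name from the list of things; names that differ only in an ending like _2 or _b are one class to them, and where a whole thing is asked for, a point or a joint stands for the part that bears it (a point fixed in the world has none). Each returns a list of dicts, best first, with "p" (0 to 1); they miss things now and then, are a little off and sometimes report something else, mostly with a low value. They report only what shows in the picture. A call takes as long as a camera call. They do not tell look-alikes from the thing itself.
- eyes.search_frame(camera, name): "rect" ([left, top, width, height] as shares, 0 to 1, of the picture: columns of its width, rows of its height, round what is visible of it).
- eyes.mark_of(camera, name): "xy" ([column, row] as shares, 0 to 1, of the picture: columns of its width, rows of its height: a listed point, or the origin of a listed thing).
The state is a dict: "t": time; "joint_positions": joint angles; "joint_vel": joint speeds; "tau": joint torques, N m; "tcp_pos": TCP position; "ee_rot": TCP orientation; "force": force on the tool from outside, world axes, zero at the start; "ft_torque": the same for the moment, N m; "finger_gap": finger opening in m.
Only numpy, scipy, OpenCV 4.12 (cv2) and the standard library are available. Lean on these libraries where they do the work, as an engineer would, in place of code of your own. Each camera call takes 0.05 s, during which the arm holds its last target. There are 200 camera calls.

## Working session

There is one attempt and no reset: what is moved stays moved. The work goes in short steps, Python scripts to look and compute and a tool call to move; the robot and the scene stay as the last step left them, time stands still between calls to the robot, and variables do not carry over. Pictures are saved under pics/ and viewed, about 8 in all and at most 12, crops included, and the job is handed in when it is done.

Besides the shell and the picture viewer there is one more tool, called after "Call:" as name([rows], argument=value, ...), one row to a line, values as JSON. send_rows: Moves the arm, as the interface text tells. Its arguments: {"type":"object","properties":{"motion":{"type":"array","items":{"type":"object","properties":{"delta_rot":{"type":"array","items":{"type":"number"}},"travel":{"type":"array","items":{"type":"number"}},"jaw":{"type":"number"}}}}},"required":["motion"]}

```bash
mkdir -p pics
python3 - <<'E'
from bench import arm, eyes
import cv2, numpy as np
s=arm.state(); print({k:np.round(v,3).tolist() for k,v in s.items()})
for c in ("scene","top"):
    im=eyes.snapshot(c); cv2.imwrite(f"pics/{c}0.png",cv2.resize(im[:,:,::-1],(800,600),interpolation=cv2.INTER_CUBIC))
    k=eyes.calibration(c); print(c,np.round(k["K"],1).tolist(),np.round(k["R"],4).tolist(),np.round(k["t"],4).tolist())
    for n in ("flat_driver_handle","cam","cam_slot","joint_end","stand","leg","riser","cross_driver_handle","bradawl_handle"):
        print(c,n,[(np.round(np.array(d["xy"])*[512,384],1).tolist(),round(d["p"],2)) for d in eyes.mark_of(c,n)][:4])
print(arm.state()["t"])
E
```

```text
{'t': 0.0, 'joint_positions': [1.094, 0.424, 1.631, -0.0, 1.089, -0.019], 'joint_vel': [-0.0, 0.002, 0.001, -0.001, 0.0, 0.001], 'tau': [-0.003, -55.736, -28.175, -0.0, 0.007, -0.0], 'tcp_pos': [0.276, 0.56, 0.231], 'ee_rot': [0.0, 0.849, 0.528, -0.001], 'force': [-0.259, -0.397, 0.47], 'ft_torque': [0.064, 0.005, -0.009], 'finger_gap': 0.085}
scene [[462.7, 0.0, 261.5], [0.0, 462.7, 184.6], [0.0, 0.0, 1.0]] [[-0.7096, 0.7044, 0.0139], [0.5636, 0.5794, -0.5887], [-0.4228, -0.41, -0.8082]] [0.4233, -0.272, 1.5721]
scene flat_driver_handle [([298.5, 275.5], 0.84), ([324.5, 246.2], 0.72), ([299.9, 227.6], 0.41)]
scene cam [([223.5, 144.5], 0.48), ([182.3, 221.1], 0.46)]
scene cam_slot [([225.8, 149.4], 0.47)]
scene joint_end [([216.4, 139.9], 0.9)]
scene stand [([332.1, 255.8], 0.9)]
scene leg [([216.2, 140.1], 0.68)]
scene riser [([250.8, 172.8], 0.6)]
scene cross_driver_handle [([356.5, 226.7], 0.79), ([183.6, 220.3], 0.36)]
scene bradawl_handle [([339.5, 237.9], 0.66)]
top [[476.5, 0.0, 254.8], [0.0, 476.5, 190.0], [0.0, 0.0, 1.0]] [[0.0256, -0.9997, 0.0059], [-0.9966, -0.026, -0.0788], [0.0789, -0.0038, -0.9969]] [-0.0351, 0.5775, 1.6369]
top flat_driver_handle [([213.0, 161.1], 0.46), ([171.6, 137.6], 0.45), ([178.4, 172.9], 0.39)]
top cam [([178.9, 172.1], 0.67), ([318.8, 204.4], 0.47)]
top cam_slot [([372.6, 177.2], 0.55), ([318.1, 206.3], 0.36)]
top joint_end [([322.6, 207.5], 0.72), ([173.0, 190.6], 0.27)]
top stand [([182.8, 191.8], 0.59)]
top leg [([329.8, 207.9], 0.7)]
top riser [([277.4, 201.8], 0.89), ([370.9, 173.3], 0.47)]
top cross_driver_handle [([171.0, 206.6], 0.4), ([183.4, 192.2], 0.38)]
top bradawl_handle [([179.7, 190.4], 0.51), ([327.0, 206.6], 0.34)]
1.0
```

View pics/scene0.png

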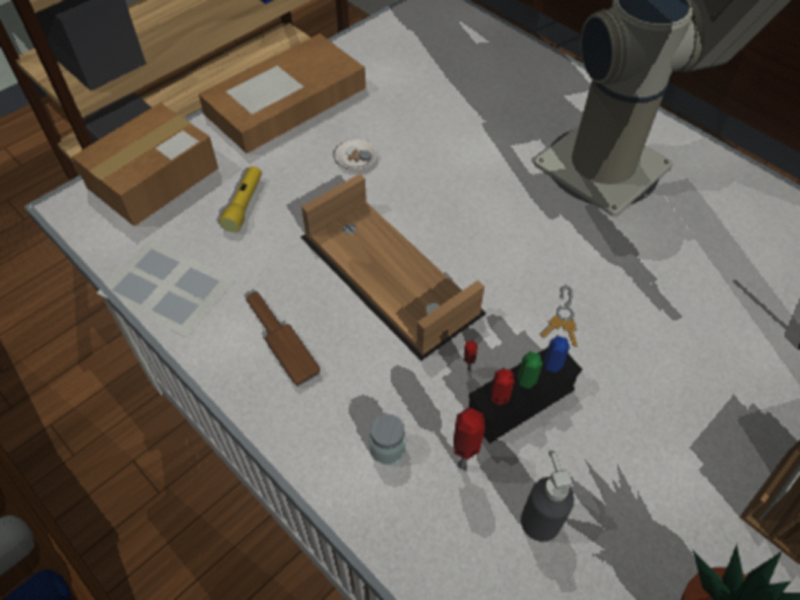

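View pics/top0.png

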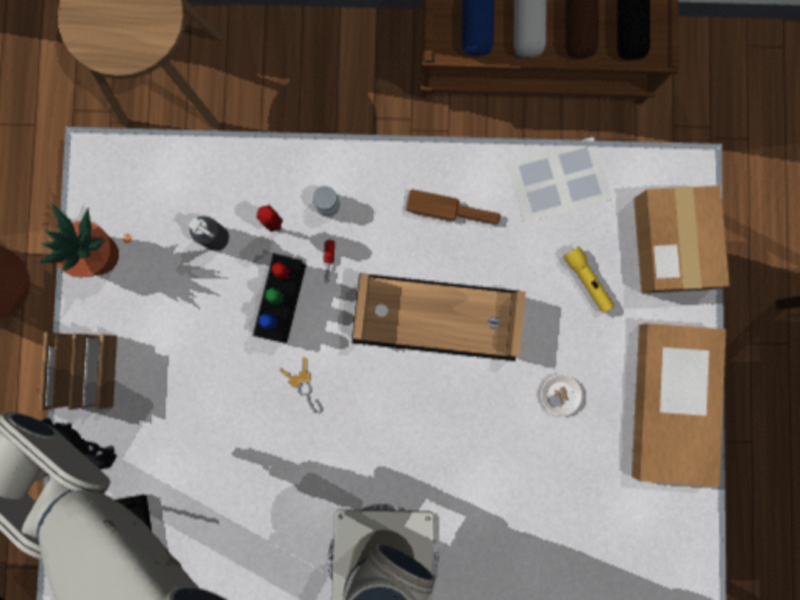

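Both pictures show three red drivers: a large one (scene 468,433), one in the stand (503,386) and a small one (470,351). The one in the stand is middle-sized, so it is the one meant. The cam is at about (350,229) in scene and (493,322) in top. I'll zoom in on these.

```bash
cat > h.py <<'E'
from bench import arm, eyes
import cv2, numpy as np
from scipy.optimize import least_squares
C={c:{k:np.array(v) for k,v in eyes.calibration(c).items()} for c in("scene","top")}
def proj(c,X):
    k=C[c]; p=(np.atleast_2d(X)@k["R"].T+k["t"])@k["K"].T; return p[:,:2]/p[:,2:]
def atz(c,uv,z):
    k=C[c]; d=k["R"].T@np.linalg.solve(k["K"],[uv[0],uv[1],1]); o=-k["R"].T@k["t"]
    return o+d*(z-o[2])/d[2]
def tri(a,b):
    return least_squares(lambda X:np.r_[proj("scene",X)[0]-a,proj("top",X)[0]-b],[.5,0,.1]).x
def snap(c,n=4): return np.mean([eyes.snapshot(c).astype(float) for _ in range(n)],0)
def crop(im,x,y,w,h,s): 
    return cv2.resize(np.clip(im[y:y+h,x:x+w,::-1],0,255).astype(np.uint8),None,fx=s,fy=s,interpolation=cv2.INTER_CUBIC)
E
python3 - <<'E'
from h import *
S=snap("scene"); T=snap("top"); np.save("S0",S); np.save("T0",T)
a=crop(S,180,100,200,200,3); b=crop(T,140,120,220,120,3)
cv2.imwrite("pics/c1.png",crop(S,185,105,200,150,4)); cv2.imwrite("pics/c2.png",crop(T,145,120,200,120,4))
def red(im):
    r,g,b=im[...,0],im[...,1],im[...,2]; m=((r>70)&(r>2.2*g)&(r>2.2*b)).astype(np.uint8)
    n,l,st,ce=cv2.connectedComponentsWithStats(m); return [(ce[i].round(1).tolist(),st[i].tolist()) for i in range(1,n) if st[i,4]>12]
print("S",red(S));print("T",red(T))
E
```

```text
S [([322.0, 246.1], [316, 236, 13, 23, 202]), ([275.4, 255.8], [267, 248, 17, 16, 123])]
T [([165.0, 104.2], [158, 91, 17, 28, 266]), ([210.5, 160.7], [208, 154, 6, 14, 73]), ([177.5, 171.9], [173, 168, 10, 9, 61])]
```

View pics/c1.png

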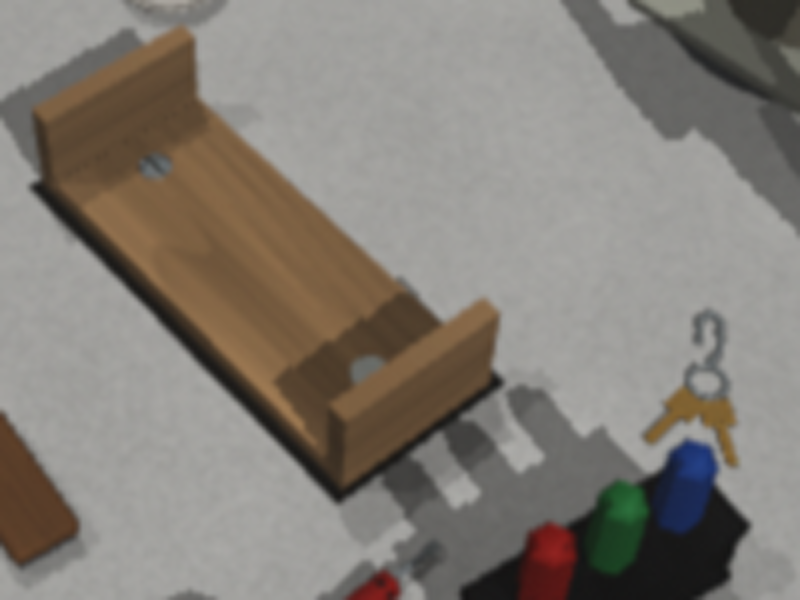

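View pics/c2.png

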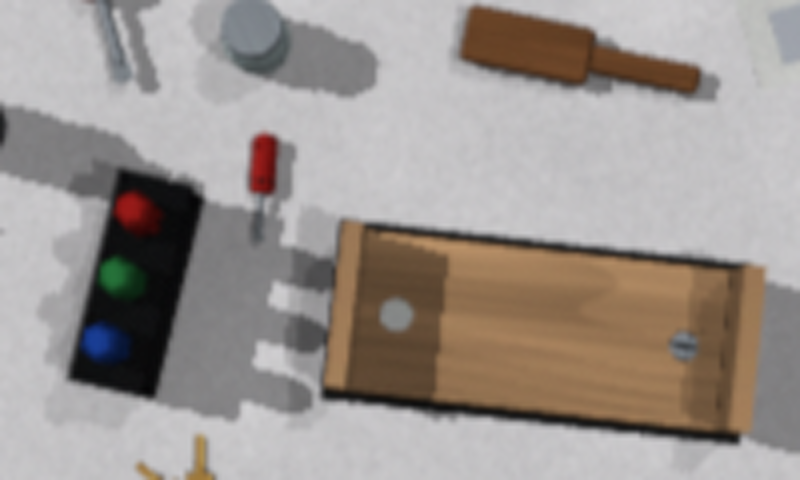

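Crops: the cam is at about (155,165) in the scene crop and (684,345) in the top crop, with its slot pointing at the leg. The large look-alike has toppled since the first picture and now lies by the jar. I'll measure the cam, cap and handles to subpixel.

```bash
cat >> h.py <<'E'
def grey(im,u,v,r=6):
    "centroid of unsaturated (grey) pixels amid brown wood"
    u,v=int(round(u)),int(round(v)); p=im[v-r:v+r+1,u-r:u+r+1]
    s=(p.max(2)-p.min(2))/(p.max(2)+1); bg=np.median(s); w=np.clip(1-s/bg-.15,0,.6)
    y,x=np.mgrid[v-r:v+r+1,u-r:u+r+1]; return np.array([(w*x).sum(),(w*y).sum()])/w.sum()
def col(im,kind,box):
    x0,y0,x1,y1=box; p=im[y0:y1,x0:x1]; i={"r":0,"g":1,"b":2}[kind]; o=np.delete(p,i,2).max(2)
    w=(p[...,i]>1.25*o)&(p[...,i]>45) if kind!="r" else (p[...,0]>1.9*o)&(p[...,0]>45)
    y,x=np.nonzero(w); return np.array([x.mean()+x0,y.mean()+y0]),len(x),(x.min()+x0,x.max()+x0,y.min()+y0,y.max()+y0)
E
python3 - <<'E'
from h import *
S=np.load("S0.npy");T=np.load("T0.npy")
cs=[grey(S,223.8,146.3),grey(T,316,206.2)]; ks=[grey(S,277,197,5),grey(T,244,198.4)]
print(cs,ks)
for n,q in(("cam",cs),("cap",ks)):
    print(n,"S",atz("scene",q[0],.021).round(4),"T",atz("top",q[1],.021).round(4),"tri",tri(*q).round(4))
for k,bs,bt in(("r",(312,232,332,262),(168,164,188,184)),("g",(328,222,350,252),(165,180,185,198)),("b",(347,212,368,240),(160,196,182,214))):
    a=col(S,k,bs);b=col(T,k,bt); print(k,a,b,"tri",tri(a[0],b[0]).round(4))
# is big red still moving?
S2=snap("scene",1);T2=snap("top",1)
print(np.abs(S2-S).max(),np.abs(T2-T).max(),col(T2,"r",(150,85,180,125)))
print([( np.round(np.array(d["xy"])*[512,384],1),d["p"]) for d in eyes.mark_of("top","stand")],[( np.round(np.array(d["rect"])*[512,384,512,384],1),d["p"]) for d in eyes.search_frame("top","stand")],arm.state()["t"])
E
```

```text
[array([223.33974642, 146.0688028 ]), array([315.53276858, 206.04045621])] [array([275.75178465, 196.39153811]), array([243.63733482, 198.21187303])]
cam S [ 0.5322 -0.232   0.021 ] T [ 0.5278 -0.2332  0.021 ] tri [ 0.5288 -0.2347  0.0158]
cap S [0.5516 0.0119 0.021 ] T [0.5485 0.0177 0.021 ] tri [0.5509 0.0147 0.0227]
r (array([321.45833333, 247.08333333]), 264, (np.int64(315), np.int64(329), np.int64(236), np.int64(259))) (array([178.5       , 172.58888889]), 90, (np.int64(173), np.int64(184), np.int64(168), np.int64(177))) tri [0.6235 0.2333 0.1061]
g (array([339.55744681, 236.14893617]), 235, (np.int64(333), np.int64(346), np.int64(225), np.int64(247))) (array([173.69565217, 188.50724638]), 69, (np.int64(169), np.int64(178), np.int64(184), np.int64(193))) tri [0.5702 0.246  0.11  ]
b (array([356.05323194, 226.39543726]), 263, (np.int64(349), np.int64(363), np.int64(215), np.int64(238))) (array([170.28421053, 205.08421053]), 95, (np.int64(165), np.int64(176), np.int64(200), np.int64(210))) tri [0.5155 0.2558 0.1046]
133.75 7.0 (array([165.71612903, 104.33548387]), 310, (np.int64(158), np.int64(174), np.int64(90), np.int64(118)))
[(array([181.7, 190.6]), 0.78)] [(array([162.5, 201.8,  16. ,   7.7]), 0.72), (array([162.3, 161. ,  37.1,  58.7]), 0.61)] 1.6
```

```bash
cat >> h.py <<'E'
from scipy.spatial.transform import Rotation as Ro
def go(pos,th):
    "delta (tool axes) to world pos, tool down, tool x at th degrees"
    s=arm.state(); w,x,y,z=s["ee_rot"]; R=Ro.from_quat([x,y,z,w]); t=np.radians(th)
    G=Ro.from_matrix(np.array([[np.cos(t),np.sin(t),0],[np.sin(t),-np.cos(t),0],[0,0,-1]]))
    print("travel",R.inv().apply(np.array(pos)-s["tcp_pos"]).round(4).tolist(),"rot",(R.inv()*G).as_rotvec().round(4).tolist())
def st():
    s=arm.state(); w,x,y,z=s["ee_rot"]; M=Ro.from_quat([x,y,z,w]).as_matrix()
    print("t",round(s["t"],2),"tcp",np.round(s["tcp_pos"],4),"th",round(np.degrees(np.arctan2(M[1,0],M[0,0])),2),"axis",M[:,2].round(4),"F",np.round(s["force"],2),"M",np.round(s["ft_torque"],3),"gap",round(s["finger_gap"],4),"j",np.round(s["joint_positions"],3))
E
python3 - <<'E'
from h import *
st(); go([.6233,.2336,.23],78.2)
E
```

```text
t 1.6 tcp [0.2762 0.5606 0.2313] th 63.77 axis [ 0. -0. -1.] F [ 0.72 -0.02 -0.37] M [0.031 0.    0.031] gap 0.0854 j [ 1.094  0.423  1.63  -0.     1.089 -0.019]
travel [-0.14, 0.4559, 0.0013] rot [0.0, -0.0, -0.2518]
```

Call:
send_rows([
  {"travel":[-0.012,0.038,0],"delta_rot":[0,0,-0.02],"jaw":1},
  {"travel":[-0.024,0.076,0],"delta_rot":[0,0,-0.05],"jaw":1},
  {"travel":[-0.036,0.114,0],"delta_rot":[0,0,-0.07],"jaw":1},
  {"travel":[-0.048,0.152,0],"delta_rot":[0,0,-0.1],"jaw":1},
  {"travel":[-0.06,0.19,0],"delta_rot":[0,0,-0.13],"jaw":1},
  {"travel":[-0.072,0.228,0],"delta_rot":[0,0,-0.15],"jaw":1},
  {"travel":[-0.084,0.266,0],"delta_rot":[0,0,-0.18],"jaw":1},
  {"travel":[-0.096,0.304,0],"delta_rot":[0,0,-0.2],"jaw":1},
  {"travel":[-0.108,0.342,0],"delta_rot":[0,0,-0.22],"jaw":1},
  {"travel":[-0.12,0.38,0],"delta_rot":[0,0,-0.252],"jaw":1},
])

```text
t: 2.43
tcp_pos: [0.5653, 0.2834, 0.2315]
ee_rot: [0.0, 0.776, 0.631, 0.0]
force: [0.3, 1.3, -0.1]
finger_gap: 0.0854
```

```bash
python3 -c "
from h import *
st(); go([.6233,.2336,.0965],78.2)"
```

```text
t 2.43 tcp [0.5653 0.2834 0.2315] th 78.26 axis [ 2.e-04  2.e-04 -1.e+00] F [ 0.32  1.32 -0.15] M [ 0.03  -0.061  0.011] gap 0.0854 j [ 0.446  0.434  1.613  0.     1.095 -0.92 ]
travel [-0.037, 0.0669, 0.135] rot [0.0002, -0.0002, 0.001]
```

Call:
send_rows([
  {"travel":[-0.012,0.022,0],"delta_rot":[0,0,0],"jaw":1},
  {"travel":[-0.025,0.045,0],"delta_rot":[0,0,0],"jaw":1},
  {"travel":[-0.037,0.067,0],"delta_rot":[0,0,0],"jaw":1},
  {"travel":[-0.037,0.067,0.01],"delta_rot":[0,0,0],"jaw":1},
  {"travel":[-0.037,0.067,0.035],"delta_rot":[0,0,0],"jaw":1},
  {"travel":[-0.037,0.067,0.065],"delta_rot":[0,0,0],"jaw":1},
  {"travel":[-0.037,0.067,0.09],"delta_rot":[0,0,0],"jaw":1},
  {"travel":[-0.037,0.067,0.115],"delta_rot":[0,0,0],"jaw":1},
  {"travel":[-0.037,0.067,0.13],"delta_rot":[0,0,0],"jaw":1},
  {"travel":[-0.037,0.067,0.135],"delta_rot":[0,0,0],"jaw":1},
])

```text
t: 3.27
tcp_pos: [0.6209, 0.2333, 0.093]
ee_rot: [-0.001, 0.776, 0.631, -0.002]
force: [-0.9, 0.2, -0.6]
finger_gap: 0.0853
```

Call:
send_rows([
  {"travel":[0,0,0],"delta_rot":[0,0,0],"jaw":0.5},
  {"travel":[0,0,0],"delta_rot":[0,0,0],"jaw":0.4},
  {"travel":[0,0,0],"delta_rot":[0,0,0],"jaw":0.2},
  {"travel":[0,0,0],"delta_rot":[0,0,0],"jaw":0},
  {"travel":[0,0,0],"delta_rot":[0,0,0],"jaw":0},
  {"travel":[0,0,0],"delta_rot":[0,0,0],"jaw":0},
  {"travel":[0,0,0],"delta_rot":[0,0,0],"jaw":0},
  {"travel":[0,0,0],"delta_rot":[0,0,0],"jaw":0},
  {"travel":[0,0,0],"delta_rot":[0,0,0],"jaw":0},
  {"travel":[0,0,0],"delta_rot":[0,0,0],"jaw":0},
])

```text
t: 4.1
tcp_pos: [0.6217, 0.2337, 0.0943]
ee_rot: [-0.001, 0.776, 0.631, -0.001]
force: [-1.5, 0.3, 7.1]
finger_gap: 0.0276
```

Run:
```python
from h import *
st()
S=snap("scene",2);T=snap("top",2)
cv2.imwrite("pics/g1.png",np.hstack([crop(S,285,195,80,80,5),crop(T,150,150,80,80,5)]))
print(col(S,"r",(308,228,336,264)));st()
```

```text
t 4.1 tcp [0.6217 0.2337 0.0943] th 78.27 axis [-3.e-03 -7.e-04 -1.e+00] F [-1.49  0.28  7.09] M [0.066 0.196 0.004] gap 0.0276 j [ 0.341  0.645  1.611  0.     0.888 -1.025]
(array([318.63157895, 249.15037594]), 133, (np.int64(315), np.int64(322), np.int64(238), np.int64(259)))
t 4.3 tcp [0.6216 0.2336 0.0943] th 78.27 axis [-3.1e-03 -8.0e-04 -1.0e+00] F [-1.66  0.45  6.59] M [ 0.067  0.167 -0.033] gap 0.0269 j [ 0.341  0.645  1.611  0.     0.888 -1.025]
```

View pics/g1.png

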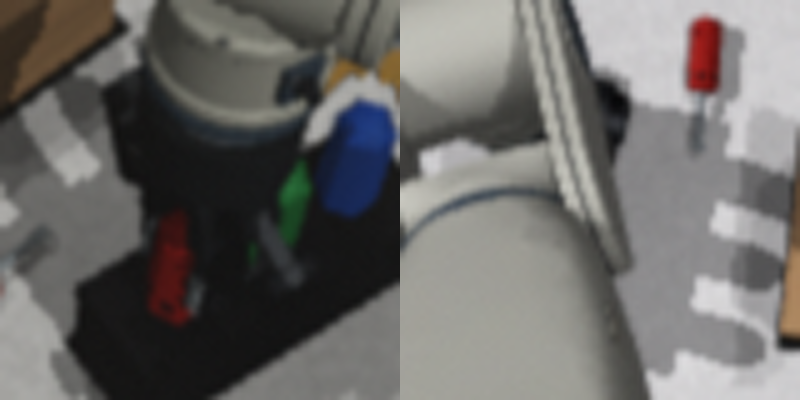

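Call:
send_rows([
  {"travel":[0,0,-0.003],"delta_rot":[0,0,0],"jaw":0},
  {"travel":[0,0,-0.01],"delta_rot":[0,0,0],"jaw":0},
  {"travel":[0,0,-0.025],"delta_rot":[0,0,0],"jaw":0},
  {"travel":[0,0,-0.04],"delta_rot":[0,0,0],"jaw":0},
  {"travel":[0,0,-0.055],"delta_rot":[0,0,0],"jaw":0},
  {"travel":[0,0,-0.075],"delta_rot":[0,0,0],"jaw":0},
  {"travel":[0,0,-0.095],"delta_rot":[0,0,0],"jaw":0},
  {"travel":[0,0,-0.11],"delta_rot":[0,0,0],"jaw":0},
  {"travel":[0,0,-0.12],"delta_rot":[0,0,0],"jaw":0},
  {"travel":[0,0,-0.12],"delta_rot":[0,0,0],"jaw":0},
])

```text
t: 5.13
tcp_pos: [0.6233, 0.2341, 0.2172]
ee_rot: [0.0, 0.776, 0.631, 0.001]
force: [0.2, 0.4, -0.8]
finger_gap: 0.0273
```

Run:
```python
from h import *
S=snap("scene",2);st()
p=proj("scene",np.array(arm.state()["tcp_pos"])-[0,0,.0843])[0].astype(int);print(p)
cv2.imwrite("pics/l1.png",crop(S,p[0]-35,p[1]-45,70,60,11))
print(go([.529,-.2335,.215],-4.7))
```

```text
t 5.23 tcp [0.6218 0.2336 0.2142] th 78.27 axis [-3.1e-03 -8.0e-04 -1.0e+00] F [-0.16  0.25 -1.02] M [0.004 0.027 0.014] gap 0.0273 j [ 0.341  0.5    1.548  0.     1.097 -1.025]
[323 241]
travel [-0.4762, 0.0041, -0.0002] rot [-0.0014, 0.0033, 1.4481]
None
```

View pics/l1.png

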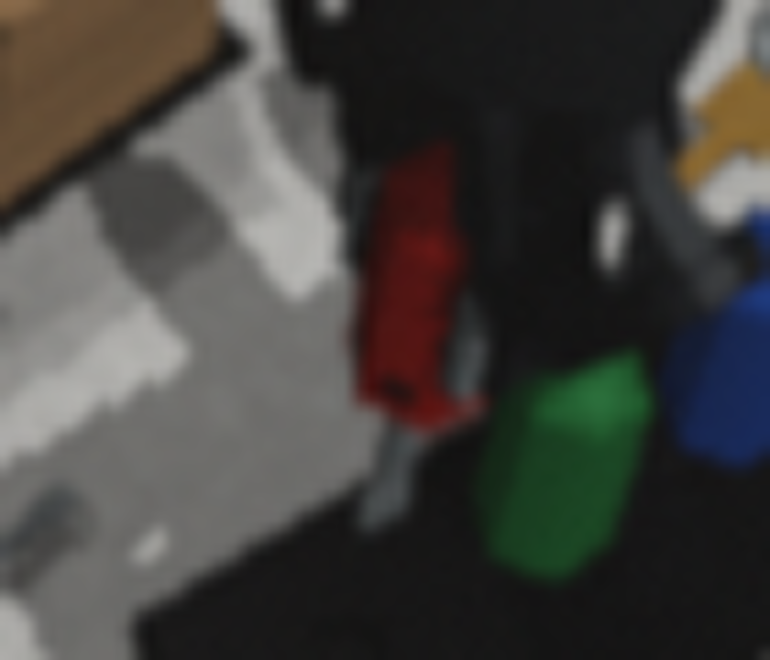

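The tool lifted cleanly. The tip at about (385,520) in the crop looks broad to the scene camera, which fits blade y at about 168°, so driver x lies along the jaw axis. I'll carry it over the cam and check.

Call:
send_rows([
  {"travel":[-0.02,0,0],"delta_rot":[0,0,0.1],"jaw":0},
  {"travel":[-0.055,0,0],"delta_rot":[0,0,0.22],"jaw":0},
  {"travel":[-0.093,0.001,0],"delta_rot":[0,0,0.34],"jaw":0},
  {"travel":[-0.131,0.001,0],"delta_rot":[0,0,0.46],"jaw":0},
  {"travel":[-0.169,0.002,0],"delta_rot":[0,0,0.58],"jaw":0},
  {"travel":[-0.207,0.002,0],"delta_rot":[0,0,0.7],"jaw":0},
  {"travel":[-0.245,0.003,0],"delta_rot":[0,0,0.82],"jaw":0},
  {"travel":[-0.283,0.003,0],"delta_rot":[0,0,0.94],"jaw":0},
  {"travel":[-0.321,0.003,0],"delta_rot":[0,0,1.06],"jaw":0},
  {"travel":[-0.359,0.004,0],"delta_rot":[0,0,1.18],"jaw":0},
])

```text
t: 6.07
tcp_pos: [0.551, -0.1201, 0.2132]
ee_rot: [-0.0, 0.996, 0.09, -0.003]
force: [0.7, -0.2, -1.4]
finger_gap: 0.0272
```

Run:
```python
from h import *
st();go([.529,-.2335,.150],-4.7)
```

```text
t 6.07 tcp [ 0.551  -0.1201  0.2132] th 10.33 axis [-5.7e-03 -2.0e-04 -1.0e+00] F [ 0.71 -0.17 -1.4 ] M [0.015 0.    0.009] gap 0.0272 j [-0.235  0.359  1.778 -0.002  1.01  -0.414]
travel [-0.0417, 0.1076, 0.0634] rot [-0.0001, 0.0057, 0.2622]
```

Call:
send_rows([
  {"travel":[-0.012,0.03,0],"delta_rot":[0,0.001,0.07],"jaw":0},
  {"travel":[-0.023,0.058,0],"delta_rot":[0,0.003,0.14],"jaw":0},
  {"travel":[-0.033,0.085,0.005],"delta_rot":[0,0.005,0.21],"jaw":0},
  {"travel":[-0.042,0.108,0.015],"delta_rot":[0,0.0057,0.262],"jaw":0},
  {"travel":[-0.042,0.108,0.03],"delta_rot":[0,0.0057,0.262],"jaw":0},
  {"travel":[-0.042,0.108,0.045],"delta_rot":[0,0.0057,0.262],"jaw":0},
  {"travel":[-0.042,0.108,0.058],"delta_rot":[0,0.0057,0.262],"jaw":0},
  {"travel":[-0.042,0.108,0.063],"delta_rot":[0,0.0057,0.262],"jaw":0},
  {"travel":[-0.042,0.108,0.063],"delta_rot":[0,0.0057,0.262],"jaw":0},
  {"travel":[-0.042,0.108,0.063],"delta_rot":[0,0.0057,0.262],"jaw":0},
])

```text
t: 6.9
tcp_pos: [0.5284, -0.2336, 0.1498]
ee_rot: [-0.0, 0.999, -0.041, -0.001]
force: [0.2, -0.4, -0.9]
finger_gap: 0.0278
```

Run:
```python
from h import *
S=snap("scene",4);T=snap("top",3);st();np.save("S1",S);np.save("T1",T)
tcp=np.array(arm.state()["tcp_pos"]);tip=tcp-[0,0,.0843]
p=proj("scene",tip)[0];q=proj("top",tip)[0];print(p,q,"cam px",proj("scene",[.5322,-.232,.021]))
a=crop(S,195,105,60,70,8);b=crop(T,290,180,50,70,8)
cv2.imwrite("pics/m1.png",np.hstack([a,b][:1]+[cv2.resize(b,(320,560))]))
for n in("flat_driver_tip","flat_driver_handle","cam","cam_slot","joint_end"):
  print(n,[(np.round(np.array(d["xy"])*[512,384],1).tolist(),round(d["p"],2)) for d in eyes.mark_of("scene",n)][:3])
print(proj("scene",tip+[0,0,.0975]))
```

```text
t 7.25 tcp [ 0.529  -0.2339  0.151 ] th -4.67 axis [ 8.e-04 -3.e-04 -1.e+00] F [-0.45  0.17 -1.46] M [-0.027  0.001 -0.05 ] gap 0.0272 j [-0.437  0.459  1.791  0.     0.89  -0.355]
[222.89481717 135.18714611] [317.56559099 205.06654929] cam px [[223.34084948 146.07027558]]
flat_driver_tip [([290.6, 304.1], 0.66), ([218.5, 136.3], 0.55), ([293.9, 242.6], 0.54)]
flat_driver_handle [([267.4, 351.2], 0.87), ([274.4, 259.5], 0.69), ([221.4, 112.6], 0.48)]
cam [([221.7, 142.8], 0.57)]
cam_slot [([224.9, 147.6], 0.44)]
joint_end [([219.0, 139.4], 0.75)]
[[221.054141   111.96620449]]
```

View pics/m1.png

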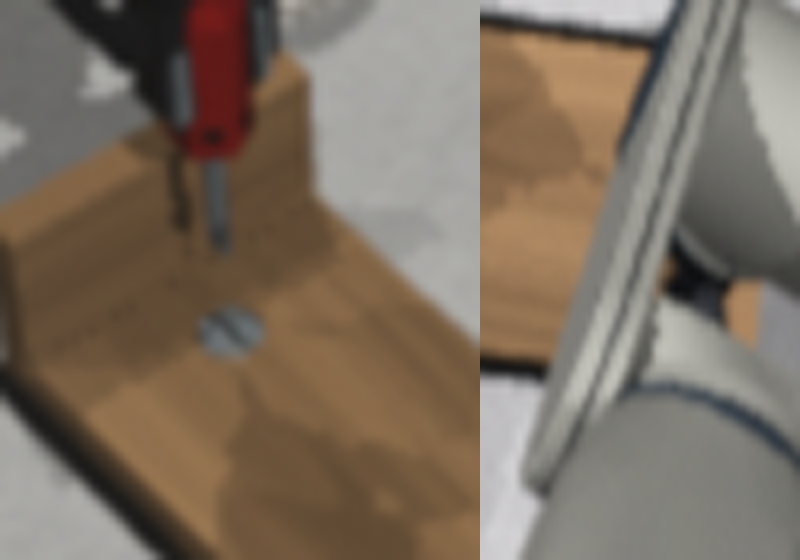

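Run:
```python
from h import *
S=np.load("S1.npy"); tcp=np.array([.529,-.2339,.151]); tip=tcp-[0,0,.0843]
a=np.radians(-4.7); X=np.array([np.cos(a),np.sin(a),0]);Y=np.array([-np.sin(a),np.cos(a),0]);Z=np.array([0,0,1.])
f=12; x0,y0,w,h=196,112,56,46
im=crop(S,x0,y0,w,h,f)
def P(p): return tuple(((proj("scene",p)[0]-[x0,y0]+.5)*f).astype(int))
def line(p,q,c): cv2.line(im,P(p),P(q),c,1)
for s in(-1,1):
    for u in (-1,1): cv2.circle(im,P(tip+s*.006*Y+u*.001*X),1,(0,255,0),-1)
    R=np.array([.7044,.7096,0])  # horizontal dir not along camera x; use camera-right
    rt=C["scene"]["R"][0]; line(tip+s*.004*rt+.01*Z,tip+s*.004*rt+.06*Z,(0,255,0))
    line(tip+s*.014*rt+.06*Z,tip+s*.014*rt+.075*Z,(0,255,0))
g=grey(S,223.8,146.4); c=atz("scene",g,.021); print("cam",g,c)
for t in np.linspace(0,2*np.pi,60): cv2.circle(im,P(c+.0125*(np.cos(t)*X+np.sin(t)*Y)),1,(255,0,255),-1)
for u in(-1,1): line(c+u*.0016*X-.0075*Y,c+u*.0016*X+.0075*Y,(255,255,0))
cv2.imwrite("pics/o1.png",im)
G=S.sum(2)/3
for r in range(124,138): print(r,G[r,214:232].astype(int), np.round(proj("scene",atz("scene",(223,r),.08))[0][0],1))
sl=np.polyfit([proj("scene",tip+.06*Z)[0][1],proj("scene",tip)[0][1]],[proj("scene",tip+.06*Z)[0][0],proj("scene",tip)[0][0]],1);print(np.polyval(sl,[126,130,134]).round(2))
```

```text
cam [223.34103137 146.08019256] [ 0.53222654 -0.2319697   0.021     ]
124 [69 61 49 43 49 51 50 52 54 58 63 73 77 76 76 74 73 71] 223.0
125 [79 68 47 49 67 67 61 67 72 71 72 76 75 75 74 72 71 71] 223.0
126 [79 70 48 50 73 74 65 71 78 74 74 75 74 72 71 72 72 73] 223.0
127 [76 71 50 49 69 74 66 72 77 73 73 73 71 71 72 73 74 73] 223.0
128 [78 73 53 48 64 72 67 71 76 70 70 71 73 73 73 73 72 74] 223.0
129 [78 73 55 44 54 69 67 71 76 70 70 73 74 74 74 73 74 75] 223.0
130 [77 74 63 45 49 67 67 70 76 71 73 75 74 74 74 74 75 76] 223.0
131 [75 73 60 44 47 65 67 69 76 73 74 74 74 74 74 76 75 71] 223.0
132 [74 71 56 42 47 67 70 68 72 71 74 74 74 74 74 76 75 73] 223.0
133 [73 72 63 49 51 70 72 64 62 64 71 73 72 73 70 73 74 74] 223.0
134 [71 72 72 67 63 72 72 59 54 62 71 72 70 74 73 74 74 74] 223.0
135 [72 74 75 72 67 74 74 62 57 65 73 73 73 75 77 76 75 74] 223.0
136 [75 76 76 72 66 71 73 68 66 70 74 73 73 75 76 77 76 75] 223.0
137 [75 76 76 74 70 72 72 69 73 75 76 75 74 74 75 76 76 77] 223.0
[222.18 222.5  222.81]
```

View pics/o1.png

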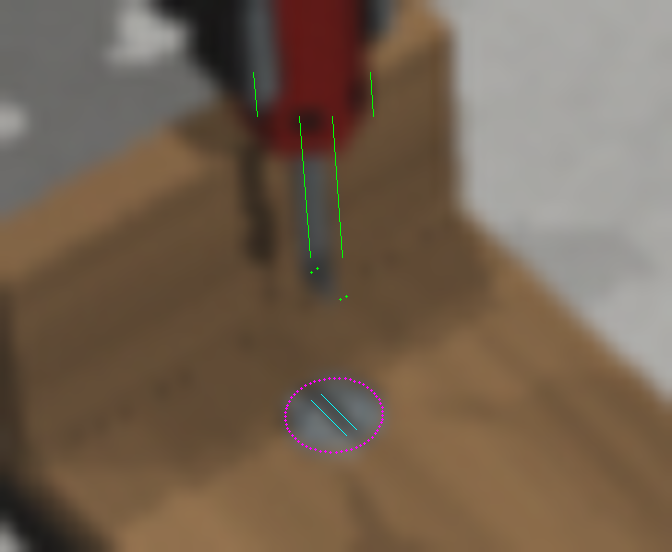

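Run:
```python
from h import *
from scipy.ndimage import map_coordinates as mc
def rect(cam,im,c,n=41,r=.012):
    g=np.linspace(-r,r,n); A,B=np.meshgrid(g,g); pts=np.c_[c[0]+A.ravel(),c[1]+B.ravel(),np.full(n*n,.021)]
    uv=proj(cam,pts); L=im.sum(2)/3; return A,B,mc(L,[uv[:,1],uv[:,0]],order=3).reshape(n,n)
# model: disc bright, dark slot along angle phi, blurred; fit offset+phi
def fit(cam,im,c):
    A,B,L=rect(cam,im,c); m=A**2+B**2<.0095**2
    def mod(p):
        ph,d,e,k,bg,s=p; u=(A-d)*np.sin(ph)-(B-e)*np.cos(ph); v=(A-d)*np.cos(ph)+(B-e)*np.sin(ph); s=.0025
        return bg-k*np.exp(-u**2/2/s**2)/(1+np.exp((np.abs(v)-.0065)/.0012))
    best=None
    for ph0 in np.radians([75,85,95,105]):
        q=least_squares(lambda p:(mod(p)-L)[m],[ph0,0,0,30,L[m].max(),.0025],x_scale=[.1,.001,.001,10,10,.001])
        if best is None or q.cost<best.cost: best=q
    p=best.x; print(cam,"phi",np.degrees(p[0]).round(1),"centre",c[:2]+p[1:3],"k",p[3].round(1),"rms",np.sqrt(2*best.cost/m.sum()).round(2))
S0,S1,T0=[np.load(f+".npy") for f in("S0","S1","T0")]
fit("scene",S0,np.array([.5322,-.232]));fit("scene",S1,np.array([.5322,-.232]));fit("top",T0,np.array([.5278,-.2332]))
print(atz("scene",(223.4+.7,146.07+.1),.021))
# shaft centre, red excess / grey relative to wood: saturation profile
s=(S1.max(2)-S1.min(2))/(S1.max(2)+1)
for r in range(126,138): print(r,(s[r,216:230]*100).astype(int))
```

```text
scene phi -93.9 centre [ 0.53102914 -0.2361108 ] k 30.8 rms 6.87
scene phi 85.4 centre [ 0.53097555 -0.23601233] k 32.3 rms 7.11
top phi 83.1 centre [ 0.52755721 -0.2341668 ] k 50.7 rms 7.64
[ 0.53079434 -0.23007443  0.021     ]
126 [40 41 45 43 26  1  3 33 45 45 44 44 44 44]
127 [41 40 44 43 27  2  1 31 44 44 45 44 44 44]
128 [41 39 44 44 28  1  1 28 43 44 44 44 44 44]
129 [41 38 42 44 31  1  1 25 43 45 44 44 44 44]
130 [43 39 41 43 32  3  2 23 42 44 44 44 44 44]
131 [43 38 40 44 34  4  2 21 41 45 44 44 44 44]
132 [42 37 39 44 36  6  2 21 41 45 44 44 44 44]
133 [44 41 42 44 38 10  1 22 41 45 44 44 44 45]
134 [44 44 44 45 40 18  1 19 40 45 44 44 45 44]
135 [45 44 44 44 42 31 10 15 39 44 45 44 44 44]
136 [45 45 44 44 43 39 27 22 38 45 45 45 44 44]
137 [45 45 44 45 44 44 40 36 42 45 45 44 45 44]
```

```bash
python3 -c "
from h import *
print(atz('scene',(224.14,145.87),.021)); st(); go([.530,-.2308,.108],-4.7)"
```

```text
[ 0.52988989 -0.23089291  0.021     ]
t 7.5 tcp [ 0.5287 -0.2339  0.1505] th -4.69 axis [ 1.e-04  1.e-04 -1.e+00] F [-0.26 -0.53 -1.82] M [ 0.052 -0.027 -0.071] gap 0.0271 j [-0.437  0.46   1.792  0.     0.89  -0.355]
travel [0.001, -0.0032, 0.0425] rot [-0.0001, -0.0001, 0.0002]
```

Call:
send_rows([
  {"travel":[0.0012,-0.003,0.005],"delta_rot":[0,0,0],"jaw":0},
  {"travel":[0.0012,-0.003,0.015],"delta_rot":[0,0,0],"jaw":0},
  {"travel":[0.0012,-0.003,0.025],"delta_rot":[0,0,0],"jaw":0},
  {"travel":[0.0012,-0.003,0.033],"delta_rot":[0,0,0],"jaw":0},
  {"travel":[0.0012,-0.003,0.039],"delta_rot":[0,0,0],"jaw":0},
  {"travel":[0.0012,-0.003,0.042],"delta_rot":[0,0,0],"jaw":0},
  {"travel":[0.0012,-0.003,0.044],"delta_rot":[0,0,0],"jaw":0},
  {"travel":[0.0012,-0.003,0.046],"delta_rot":[0,0,0],"jaw":0},
  {"travel":[0.0012,-0.003,0.047],"delta_rot":[0,0,0],"jaw":0},
  {"travel":[0.0012,-0.003,0.048],"delta_rot":[0,0,0],"jaw":0},
])

```text
t: 8.33
tcp_pos: [0.5299, -0.231, 0.1026]
ee_rot: [-0.0, 0.999, -0.041, -0.0]
force: [-1.0, -0.1, -0.1]
finger_gap: 0.0278
```

Run:
```python
from h import *
S=snap("scene",3);st()
cv2.imwrite("pics/p1.png",crop(S,203,120,45,40,15))
```

```text
t 8.48 tcp [ 0.5299 -0.231   0.1025] th -4.68 axis [-4.e-04  2.e-04 -1.e+00] F [-1.22  0.44 -0.93] M [ 0.032  0.384 -0.02 ] gap 0.0271 j [-0.432  0.532  1.813 -0.     0.797 -0.35 ]
```

View pics/p1.png

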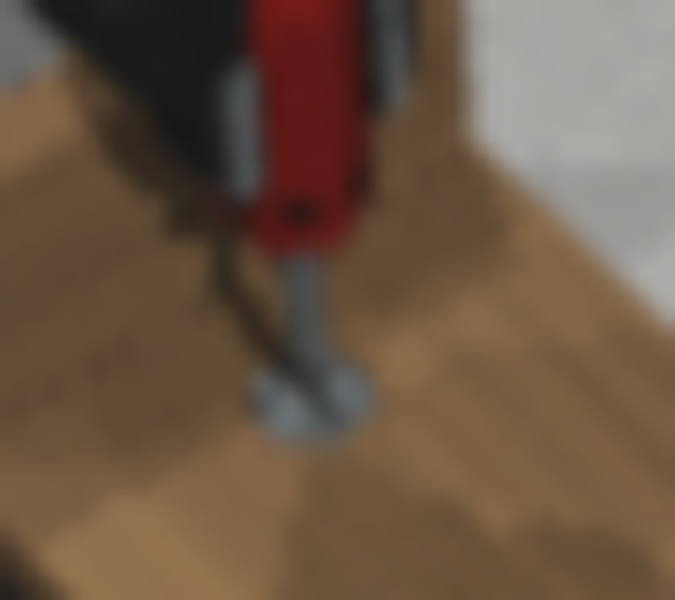

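The crop shows the blade over the slot at about (315,385). The only load is a small side force towards -x, which suggests the blade is already in the chamfer. I'll ease it towards -x while lowering.

Call:
send_rows([
  {"travel":[-0.0004,0,0],"delta_rot":[0,0,0],"jaw":0},
  {"travel":[-0.0008,0,0.0003],"delta_rot":[0,0,0],"jaw":0},
  {"travel":[-0.0008,0,0.0008],"delta_rot":[0,0,0],"jaw":0},
  {"travel":[-0.0008,0,0.0012],"delta_rot":[0,0,0],"jaw":0},
  {"travel":[-0.0008,0,0.0016],"delta_rot":[0,0,0],"jaw":0},
  {"travel":[-0.0008,0,0.002],"delta_rot":[0,0,0],"jaw":0},
  {"travel":[-0.0008,0,0.0022],"delta_rot":[0,0,0],"jaw":0},
  {"travel":[-0.0008,0,0.0025],"delta_rot":[0,0,0],"jaw":0},
  {"travel":[-0.0008,0,0.0025],"delta_rot":[0,0,0],"jaw":0},
  {"travel":[-0.0008,0,0.0025],"delta_rot":[0,0,0],"jaw":0},
])

```text
t: 9.32
tcp_pos: [0.5291, -0.2309, 0.0999]
ee_rot: [-0.0, 0.999, -0.041, -0.0]
force: [-0.4, -0.4, -1.1]
finger_gap: 0.0272
```

```bash
cat >> h.py <<'E'
def avg(n=6):
    L=[]
    for _ in range(n):
        eyes.snapshot("scene"); s=arm.state(); L.append(np.r_[s["force"],s["ft_torque"]])
    L=np.array(L); print("avgF",L.mean(0)[:3].round(2),"avgM",L.mean(0)[3:].round(3),"sd",L.std(0)[[0,2,5]].round(3))
E
python3 -c "
from h import *
avg(4);st()"
```

```text
avgF [-0.03 -0.03 -0.78] avgM [ 0.017  0.009 -0.039] sd [0.545 0.387 0.019]
t 9.52 tcp [ 0.5291 -0.2309  0.1   ] th -4.69 axis [-4.e-04  2.e-04 -1.e+00] F [ 0.64  0.04 -0.67] M [ 0.027  0.061 -0.057] gap 0.0278 j [-0.432  0.535  1.816  0.     0.792 -0.35 ]
```

Call:
send_rows([
  {"travel":[0,0,0.0003],"delta_rot":[0,0,0],"jaw":0},
  {"travel":[0,0,0.0005],"delta_rot":[0,0,0],"jaw":0},
  {"travel":[0,0,0.0008],"delta_rot":[0,0,0],"jaw":0},
  {"travel":[0,0,0.001],"delta_rot":[0,0,0],"jaw":0},
  {"travel":[0,0,0.001],"delta_rot":[0,0,0],"jaw":0},
  {"travel":[0,0,0.001],"delta_rot":[0,0,0],"jaw":0},
  {"travel":[0,0,0.001],"delta_rot":[0,0,0],"jaw":0},
  {"travel":[0,0,0.001],"delta_rot":[0,0,0],"jaw":0},
  {"travel":[0,0,0.001],"delta_rot":[0,0,0],"jaw":0},
  {"travel":[0,0,0.001],"delta_rot":[0,0,0],"jaw":0},
])

```text
t: 10.35
tcp_pos: [0.5291, -0.2309, 0.099]
ee_rot: [-0.0, 0.999, -0.041, -0.0]
force: [0.4, 0.4, -0.9]
finger_gap: 0.0272
```

```bash
python3 -c "
from h import *
avg(4);st()"
```

```text
avgF [-0.25 -0.36 -1.02] avgM [-0.001 -0.023  0.012] sd [0.512 0.442 0.02 ]
t 10.55 tcp [ 0.5291 -0.2309  0.099 ] th -4.69 axis [-4.e-04  2.e-04 -1.e+00] F [ 0.14 -0.06 -0.61] M [ 0.043 -0.006  0.039] gap 0.0275 j [-0.432  0.536  1.816  0.     0.79  -0.35 ]
```

Call:
send_rows([
  {"travel":[0,0,0],"delta_rot":[0,0,0.04],"jaw":0},
  {"travel":[0,0,0.0002],"delta_rot":[0,0,0.08],"jaw":0},
  {"travel":[0,0,0.0005],"delta_rot":[0,0,0.12],"jaw":0},
  {"travel":[0,0,0.0005],"delta_rot":[0,0,0.16],"jaw":0},
  {"travel":[0,0,0.0005],"delta_rot":[0,0,0.2],"jaw":0},
  {"travel":[0,0,0.0005],"delta_rot":[0,0,0.24],"jaw":0},
  {"travel":[0,0,0.0005],"delta_rot":[0,0,0.28],"jaw":0},
  {"travel":[0,0,0.0005],"delta_rot":[0,0,0.32],"jaw":0},
  {"travel":[0,0,0.0005],"delta_rot":[0,0,0.35],"jaw":0},
  {"travel":[0,0,0.0005],"delta_rot":[0,0,0.35],"jaw":0},
])

```text
t: 11.38
tcp_pos: [0.5296, -0.2311, 0.0988]
ee_rot: [0.0, 0.977, -0.215, 0.0]
force: [0.2, -0.4, 0.6]
finger_gap: 0.0275
```

```bash
python3 -c "
from h import *
avg(6);st()"
```

```text
avgF [ 0.95 -0.71  1.1 ] avgM [-0.169 -0.24   0.097] sd [0.402 0.49  0.024]
t 11.68 tcp [ 0.5295 -0.2311  0.0987] th -24.71 axis [ 6.e-04 -3.e-04 -1.e+00] F [ 1.44 -0.47  2.05] M [-0.248 -0.301  0.082] gap 0.0272 j [-4.320e-01  5.370e-01  1.816e+00 -0.000e+00  7.880e-01 -1.000e-03]
```

Call:
send_rows([
  {"travel":[0.0003,0,0],"delta_rot":[0,0,0.04],"jaw":0},
  {"travel":[0.0005,0,0],"delta_rot":[0,0,0.08],"jaw":0},
  {"travel":[0.0005,0,0],"delta_rot":[0,0,0.12],"jaw":0},
  {"travel":[0.0005,0,0],"delta_rot":[0,0,0.15],"jaw":0},
  {"travel":[0.0005,0,0],"delta_rot":[0,0,0.18],"jaw":0},
  {"travel":[0.0005,0,0],"delta_rot":[0,0,0.21],"jaw":0},
  {"travel":[0.0005,0,0],"delta_rot":[0,0,0.23],"jaw":0},
  {"travel":[0.0005,0,0],"delta_rot":[0,0,0.25],"jaw":0},
  {"travel":[0.0005,0,0],"delta_rot":[0,0,0.26],"jaw":0},
  {"travel":[0.0005,0,0],"delta_rot":[0,0,0.26],"jaw":0},
])

```text
t: 12.52
tcp_pos: [0.5299, -0.2314, 0.0988]
ee_rot: [0.0, 0.941, -0.339, 0.0]
force: [0.2, -0.6, 1.0]
finger_gap: 0.0272
```

```bash
python3 -c "
from h import *
avg(5);st()"
```

```text
avgF [ 0.5  -0.9   1.09] avgM [-0.279 -0.022  0.092] sd [0.316 0.508 0.014]
t 12.77 tcp [ 0.5299 -0.2313  0.0988] th -39.59 axis [ 5.e-04 -3.e-04 -1.e+00] F [ 0.42 -0.28  0.26] M [-0.262  0.001  0.084] gap 0.0272 j [-0.432  0.537  1.815 -0.     0.789  0.259]
```

Call:
send_rows([
  {"travel":[0.0002,0.0002,0],"delta_rot":[0,0,0.02],"jaw":0},
  {"travel":[0.0002,0.0003,0],"delta_rot":[0,0,0.04],"jaw":0},
  {"travel":[0.0002,0.0003,0],"delta_rot":[0,0,0.06],"jaw":0},
  {"travel":[0.0002,0.0003,0],"delta_rot":[0,0,0.08],"jaw":0},
  {"travel":[0.0002,0.0003,0],"delta_rot":[0,0,0.1],"jaw":0},
  {"travel":[0.0002,0.0003,0],"delta_rot":[0,0,0.1],"jaw":0},
  {"travel":[0.0002,0.0003,0],"delta_rot":[0,0,0.1],"jaw":0},
  {"travel":[0.0002,0.0003,0],"delta_rot":[0,0,0.1],"jaw":0},
  {"travel":[0.0002,0.0003,0],"delta_rot":[0,0,0.1],"jaw":0},
  {"travel":[0.0002,0.0003,0],"delta_rot":[0,0,0.1],"jaw":0},
])

```text
t: 13.6
tcp_pos: [0.5299, -0.2317, 0.0987]
ee_rot: [0.0, 0.923, -0.385, 0.0]
force: [1.8, 0.3, 1.9]
finger_gap: 0.0272
```

```bash
python3 -c "
from h import *
avg(5);st()"
```

```text
avgF [ 0.93 -0.07  1.37] avgM [ 0.046 -0.15   0.105] sd [0.645 0.445 0.015]
t 13.85 tcp [ 0.5299 -0.2317  0.0988] th -45.31 axis [ 5.e-04 -3.e-04 -1.e+00] F [1.09 0.27 0.63] M [ 0.004 -0.142  0.091] gap 0.0273 j [-0.433  0.537  1.814 -0.     0.789  0.358]
```

Call:
send_rows([
  {"travel":[0.0001,0,0],"delta_rot":[0,0,0.02],"jaw":0},
  {"travel":[0.0001,0,0],"delta_rot":[0,0,0.04],"jaw":0},
  {"travel":[0.0001,0,0],"delta_rot":[0,0,0.06],"jaw":0},
  {"travel":[0.0001,0,0],"delta_rot":[0,0,0.07],"jaw":0},
  {"travel":[0.0001,0,0],"delta_rot":[0,0,0.07],"jaw":0},
  {"travel":[0.0001,0,0],"delta_rot":[0,0,0.07],"jaw":0},
  {"travel":[0.0001,0,0],"delta_rot":[0,0,0.07],"jaw":0},
  {"travel":[0.0001,0,0],"delta_rot":[0,0,0.07],"jaw":0},
  {"travel":[0.0001,0,0],"delta_rot":[0,0,0.07],"jaw":0},
  {"travel":[0.0001,0,0],"delta_rot":[0,0,0.07],"jaw":0},
])

```text
t: 14.68
tcp_pos: [0.53, -0.2318, 0.0987]
ee_rot: [0.0, 0.909, -0.417, 0.0]
force: [1.0, -0.1, 0.8]
finger_gap: 0.0273
```

```bash
python3 -c "
from h import *
avg(5);st()"
```

```text
avgF [ 0.59 -0.22  0.94] avgM [-0.005 -0.134  0.11 ] sd [0.352 0.186 0.019]
t 14.93 tcp [ 0.53   -0.2318  0.0987] th -49.33 axis [ 5.e-04 -3.e-04 -1.e+00] F [0.97 0.57 1.17] M [ 0.024 -0.109  0.103] gap 0.0273 j [-0.433  0.537  1.814 -0.     0.789  0.428]
```

Call:
send_rows([
  {"travel":[0.0001,0,0],"delta_rot":[0,0,0.02],"jaw":0},
  {"travel":[0.0001,0,0],"delta_rot":[0,0,0.04],"jaw":0},
  {"travel":[0.0001,0,0],"delta_rot":[0,0,0.06],"jaw":0},
  {"travel":[0.0001,0,0],"delta_rot":[0,0,0.08],"jaw":0},
  {"travel":[0.0001,0,0],"delta_rot":[0,0,0.09],"jaw":0},
  {"travel":[0.0001,0,0],"delta_rot":[0,0,0.09],"jaw":0},
  {"travel":[0.0001,0,0],"delta_rot":[0,0,0.09],"jaw":0},
  {"travel":[0.0001,0,0],"delta_rot":[0,0,0.09],"jaw":0},
  {"travel":[0.0001,0,0],"delta_rot":[0,0,0.09],"jaw":0},
  {"travel":[0.0001,0,0],"delta_rot":[0,0,0.09],"jaw":0},
])

```text
t: 15.77
tcp_pos: [0.5301, -0.2319, 0.0987]
ee_rot: [0.0, 0.889, -0.458, 0.0]
force: [-0.7, -0.3, 0.7]
finger_gap: 0.0271
```

```bash
python3 -c "
from h import *
avg(5);st()"
```

```text
avgF [ 1.09 -0.91  0.82] avgM [-0.109 -0.134  0.095] sd [0.536 0.348 0.024]
t 16.02 tcp [ 0.5301 -0.2319  0.0988] th -54.48 axis [ 6.e-04 -3.e-04 -1.e+00] F [ 1.86 -1.59  1.16] M [-0.112 -0.127  0.133] gap 0.0273 j [-0.433  0.538  1.814 -0.     0.789  0.518]
```

Call:
send_rows([
  {"travel":[0.0002,0,0],"delta_rot":[0,0,0.02],"jaw":0},
  {"travel":[0.0002,0,0],"delta_rot":[0,0,0.04],"jaw":0},
  {"travel":[0.0002,0,0],"delta_rot":[0,0,0.06],"jaw":0},
  {"travel":[0.0002,0,0],"delta_rot":[0,0,0.08],"jaw":0},
  {"travel":[0.0002,0,0],"delta_rot":[0,0,0.09],"jaw":0},
  {"travel":[0.0002,0,0],"delta_rot":[0,0,0.09],"jaw":0},
  {"travel":[0.0002,0,0],"delta_rot":[0,0,0.09],"jaw":0},
  {"travel":[0.0002,0,0],"delta_rot":[0,0,0.09],"jaw":0},
  {"travel":[0.0002,0,0],"delta_rot":[0,0,0.09],"jaw":0},
  {"travel":[0.0002,0,0],"delta_rot":[0,0,0.09],"jaw":0},
])

```text
t: 16.85
tcp_pos: [0.5302, -0.232, 0.0987]
ee_rot: [0.0, 0.868, -0.497, 0.0]
force: [-0.2, -1.0, 1.0]
finger_gap: 0.0273
```

```bash
python3 -c "
from h import *
avg(5);st()"
```

```text
avgF [ 0.42 -0.    1.03] avgM [-0.022 -0.062  0.081] sd [0.607 0.473 0.002]
t 17.1 tcp [ 0.5301 -0.232   0.0987] th -59.64 axis [ 5.e-04 -3.e-04 -1.e+00] F [-0.33  0.22  1.19] M [-0.021 -0.072  0.083] gap 0.0272 j [-0.433  0.538  1.814 -0.     0.79   0.608]
```

Call:
send_rows([
  {"travel":[0.0001,0,0],"delta_rot":[0,0,0.02],"jaw":0},
  {"travel":[0.0001,0,0],"delta_rot":[0,0,0.04],"jaw":0},
  {"travel":[0.0001,0,0],"delta_rot":[0,0,0.06],"jaw":0},
  {"travel":[0.0001,0,0],"delta_rot":[0,0,0.08],"jaw":0},
  {"travel":[0.0001,0,0],"delta_rot":[0,0,0.09],"jaw":0},
  {"travel":[0.0001,0,0],"delta_rot":[0,0,0.09],"jaw":0},
  {"travel":[0.0001,0,0],"delta_rot":[0,0,0.09],"jaw":0},
  {"travel":[0.0001,0,0],"delta_rot":[0,0,0.09],"jaw":0},
  {"travel":[0.0001,0,0],"delta_rot":[0,0,0.09],"jaw":0},
  {"travel":[0.0001,0,0],"delta_rot":[0,0,0.09],"jaw":0},
])

```text
t: 17.93
tcp_pos: [0.5302, -0.2321, 0.0988]
ee_rot: [0.0, 0.844, -0.536, 0.0]
force: [0.3, -0.7, 1.0]
finger_gap: 0.0272
```

```bash
python3 -c "
from h import *
avg(5);st()"
```

```text
avgF [-0.18 -0.51  0.71] avgM [-0.215 -0.056  0.156] sd [0.426 0.649 0.022]
t 18.18 tcp [ 0.5302 -0.2322  0.0988] th -64.79 axis [ 6.e-04 -4.e-04 -1.e+00] F [-0.71 -0.37  0.18] M [-0.233 -0.067  0.186] gap 0.0276 j [-0.433  0.538  1.813 -0.     0.79   0.698]
```

Call:
send_rows([
  {"travel":[0,0,0],"delta_rot":[0,0,0.005],"jaw":0},
  {"travel":[0,0,0],"delta_rot":[0,0,0.01],"jaw":0},
  {"travel":[0,0,0],"delta_rot":[0,0,0.012],"jaw":0},
  {"travel":[0,0,0],"delta_rot":[0,0,0.012],"jaw":0},
  {"travel":[0,0,0],"delta_rot":[0,0,0.012],"jaw":0},
  {"travel":[0,0,0],"delta_rot":[0,0,0.012],"jaw":0},
  {"travel":[0,0,0],"delta_rot":[0,0,0.012],"jaw":0},
  {"travel":[0,0,0],"delta_rot":[0,0,0.012],"jaw":0},
  {"travel":[0,0,0],"delta_rot":[0,0,0.012],"jaw":0},
  {"travel":[0,0,0],"delta_rot":[0,0,0.012],"jaw":0},
])

```text
t: 19.02
tcp_pos: [0.5302, -0.2322, 0.0987]
ee_rot: [0.0, 0.841, -0.541, 0.0]
force: [0.9, -0.7, 1.8]
finger_gap: 0.027
```

```bash
python3 -c "
from h import *
avg(8);st()"
```

```text
avgF [ 0.06 -1.09  0.71] avgM [-0.274 -0.042  0.116] sd [0.356 0.38  0.029]
t 19.42 tcp [ 0.5302 -0.2322  0.0987] th -65.48 axis [ 6.e-04 -4.e-04 -1.e+00] F [-0.11 -0.63  0.52] M [-0.287  0.033  0.149] gap 0.0276 j [-0.433  0.538  1.813 -0.     0.79   0.71 ]
```

Call:
send_rows([
  {"travel":[0,0.0002,0],"delta_rot":[0,0,0.01],"jaw":0},
  {"travel":[0,0.0002,0],"delta_rot":[0,0,0.02],"jaw":0},
  {"travel":[0,0.0002,0],"delta_rot":[0,0,0.025],"jaw":0},
  {"travel":[0,0.0002,0],"delta_rot":[0,0,0.025],"jaw":0},
  {"travel":[0,0.0002,0],"delta_rot":[0,0,0.025],"jaw":0},
  {"travel":[0,0.0002,0],"delta_rot":[0,0,0.025],"jaw":0},
  {"travel":[0,0.0002,0],"delta_rot":[0,0,0.025],"jaw":0},
  {"travel":[0,0.0002,0],"delta_rot":[0,0,0.025],"jaw":0},
  {"travel":[0,0.0002,0],"delta_rot":[0,0,0.025],"jaw":0},
  {"travel":[0,0.0002,0],"delta_rot":[0,0,0.025],"jaw":0},
])

```text
t: 20.25
tcp_pos: [0.5301, -0.2323, 0.0988]
ee_rot: [-0.0, 0.834, -0.551, 0.0]
force: [1.8, -0.6, 0.1]
finger_gap: 0.0271
```

```bash
python3 -c "
from h import *
avg(10);st()"
```

```text
avgF [ 1.13 -0.94  0.1 ] avgM [-0.228 -0.313  0.139] sd [0.47  0.477 0.024]
t 20.75 tcp [ 0.5301 -0.2323  0.0988] th -66.91 axis [ 7.e-04 -4.e-04 -1.e+00] F [ 0.99 -0.79  0.1 ] M [-0.211 -0.303  0.12 ] gap 0.0272 j [-0.433  0.538  1.814 -0.     0.789  0.734]
```

Call:
send_rows([
  {"travel":[0.0001,0,0],"delta_rot":[0,0,0.01],"jaw":0},
  {"travel":[0.0002,0,0],"delta_rot":[0,0,0.02],"jaw":0},
  {"travel":[0.0002,0,0],"delta_rot":[0,0,0.028],"jaw":0},
  {"travel":[0.0002,0,0],"delta_rot":[0,0,0.028],"jaw":0},
  {"travel":[0.0002,0,0],"delta_rot":[0,0,0.028],"jaw":0},
  {"travel":[0.0002,0,0],"delta_rot":[0,0,0.028],"jaw":0},
  {"travel":[0.0002,0,0],"delta_rot":[0,0,0.028],"jaw":0},
  {"travel":[0.0002,0,0],"delta_rot":[0,0,0.028],"jaw":0},
  {"travel":[0.0002,0,0],"delta_rot":[0,0,0.028],"jaw":0},
  {"travel":[0.0002,0,0],"delta_rot":[0,0,0.028],"jaw":0},
])

```text
t: 21.58
tcp_pos: [0.5302, -0.2324, 0.0988]
ee_rot: [-0.0, 0.827, -0.563, 0.0]
force: [1.0, -0.1, 0.1]
finger_gap: 0.0274
```

```bash
python3 -c "
from h import *
avg(10);st()"
```

```text
avgF [0.74 0.48 1.05] avgM [ 0.117 -0.196  0.154] sd [0.397 0.308 0.025]
t 22.08 tcp [ 0.5301 -0.2324  0.0987] th -68.52 axis [ 5.e-04 -3.e-04 -1.e+00] F [ 0.85 -0.4   1.08] M [ 0.128 -0.196  0.15 ] gap 0.0274 j [-0.434  0.538  1.813 -0.     0.79   0.762]
```

Call:
send_rows([
  {"travel":[0,0,0],"delta_rot":[0,0,0.01],"jaw":0},
  {"travel":[0,0,0],"delta_rot":[0,0,0.022],"jaw":0},
  {"travel":[0,0,0],"delta_rot":[0,0,0.022],"jaw":0},
  {"travel":[0,0,0],"delta_rot":[0,0,0.022],"jaw":0},
  {"travel":[0,0,0],"delta_rot":[0,0,0.022],"jaw":0},
  {"travel":[0,0,0],"delta_rot":[0,0,0.022],"jaw":0},
  {"travel":[0,0,0],"delta_rot":[0,0,0.022],"jaw":0},
  {"travel":[0,0,0],"delta_rot":[0,0,0.022],"jaw":0},
  {"travel":[0,0,0],"delta_rot":[0,0,0.022],"jaw":0},
  {"travel":[0,0,0],"delta_rot":[0,0,0.022],"jaw":0},
])

```text
t: 22.92
tcp_pos: [0.5301, -0.2324, 0.0987]
ee_rot: [0.0, 0.82, -0.572, 0.0]
force: [0.6, -0.6, 1.3]
finger_gap: 0.0273
```

```bash
python3 -c "
from h import *
avg(10);st()"
```

```text
avgF [ 0.78 -0.27  0.59] avgM [-0.062 -0.186  0.148] sd [0.414 0.418 0.034]
t 23.42 tcp [ 0.5302 -0.2324  0.0988] th -69.78 axis [ 6.e-04 -4.e-04 -1.e+00] F [0.26 0.38 1.02] M [-0.097 -0.253  0.197] gap 0.0277 j [-0.434  0.538  1.813 -0.     0.79   0.784]
```

Call:
send_rows([
  {"travel":[0,0,0],"delta_rot":[0,0,0.007],"jaw":0},
  {"travel":[0,0,0],"delta_rot":[0,0,0.014],"jaw":0},
  {"travel":[0,0,0],"delta_rot":[0,0,0.014],"jaw":0},
  {"travel":[0,0,0],"delta_rot":[0,0,0.014],"jaw":0},
  {"travel":[0,0,0],"delta_rot":[0,0,0.014],"jaw":0},
  {"travel":[0,0,0],"delta_rot":[0,0,0.014],"jaw":0},
  {"travel":[0,0,0],"delta_rot":[0,0,0.014],"jaw":0},
  {"travel":[0,0,0],"delta_rot":[0,0,0.014],"jaw":0},
  {"travel":[0,0,0],"delta_rot":[0,0,0.014],"jaw":0},
  {"travel":[0,0,0],"delta_rot":[0,0,0.014],"jaw":0},
])

```text
t: 24.25
tcp_pos: [0.5302, -0.2324, 0.0988]
ee_rot: [-0.0, 0.816, -0.578, 0.0]
force: [0.7, -0.6, 0.5]
finger_gap: 0.0272
```

```bash
python3 -c "
from h import *
avg(12);st()"
```

```text
avgF [ 0.93 -0.74  0.45] avgM [-0.146 -0.203  0.136] sd [0.471 0.529 0.009]
t 24.85 tcp [ 0.5302 -0.2324  0.0988] th -70.58 axis [ 6.e-04 -4.e-04 -1.e+00] F [ 1.14 -0.63  0.75] M [-0.133 -0.234  0.144] gap 0.0275 j [-0.434  0.538  1.813 -0.     0.79   0.798]
```

Call:
send_rows([
  {"travel":[0.0001,0.0001,0],"delta_rot":[0,0,0.01],"jaw":0},
  {"travel":[0.0001,0.0001,0],"delta_rot":[0,0,0.021],"jaw":0},
  {"travel":[0.0001,0.0001,0],"delta_rot":[0,0,0.021],"jaw":0},
  {"travel":[0.0001,0.0001,0],"delta_rot":[0,0,0.021],"jaw":0},
  {"travel":[0.0001,0.0001,0],"delta_rot":[0,0,0.021],"jaw":0},
  {"travel":[0.0001,0.0001,0],"delta_rot":[0,0,0.021],"jaw":0},
  {"travel":[0.0001,0.0001,0],"delta_rot":[0,0,0.021],"jaw":0},
  {"travel":[0.0001,0.0001,0],"delta_rot":[0,0,0.021],"jaw":0},
  {"travel":[0.0001,0.0001,0],"delta_rot":[0,0,0.021],"jaw":0},
  {"travel":[0.0001,0.0001,0],"delta_rot":[0,0,0.021],"jaw":0},
])

```text
t: 25.68
tcp_pos: [0.5301, -0.2325, 0.0988]
ee_rot: [-0.0, 0.81, -0.586, 0.0]
force: [1.4, 0.1, 1.1]
finger_gap: 0.0276
```

Run:
```python
from h import *
L=[];I=[]
for _ in range(12):
    I.append(eyes.snapshot("scene").astype(float)); L.append(arm.state()["ft_torque"][2])
print(np.mean(L).round(3),np.round(L,3));st()
S=np.mean(I,0);np.save("S2",S);S0=np.load("S0.npy")
for x0,y0,w,h in((192,122,14,26),(192,128,10,20),(205,112,16,16),(225,108,12,22)):
    a,b=[im[y0:y0+h,x0:x0+w].sum(2).astype(np.float32) for im in(S0,S)]
    print((x0,y0),np.round(cv2.phaseCorrelate(a,b,cv2.createHanningWindow((w,h),cv2.CV_32F)),2).tolist() if 0 else cv2.phaseCorrelate(a,b,cv2.createHanningWindow((w,h),cv2.CV_32F)))
a=np.radians(85.3); p=np.array([.53,-.27,.088]); print("2mm shift",proj("scene",p+.002*np.array([np.cos(a),np.sin(a),0]))-proj("scene",p))
```

```text
0.173 [0.148 0.194 0.16  0.15  0.172 0.171 0.198 0.179 0.192 0.179 0.18  0.157]
t 26.28 tcp [ 0.5301 -0.2325  0.0988] th -71.78 axis [ 6.e-04 -4.e-04 -1.e+00] F [0.58 0.48 0.98] M [ 0.109 -0.261  0.157] gap 0.0273 j [-0.434  0.538  1.813 -0.     0.79   0.819]
(192, 122) ((0.8044099722806708, 0.7610081616168802), 1.1721390194363064)
(192, 128) ((0.14270731154055127, 0.1350598478240208), 1.0201539039611816)
(205, 112) ((10.52486599859904, 4.681011925912471), 0.1939757838845253)
(225, 108) ((-0.9623695760590989, 1.0495656815217558), 0.6298239413234923)
2mm shift [[0.39953465 0.37752045]]
```

Torque is 0.173 N m, mid-band, and the leg patch has shifted the right way. I'll ease off within the slot play and withdraw straight up.

Call:
send_rows([
  {"travel":[0,0,0],"delta_rot":[0,0,-0.025],"jaw":0},
  {"travel":[0,0,0],"delta_rot":[0,0,-0.05],"jaw":0},
  {"travel":[0,0,-0.003],"delta_rot":[0,0,-0.05],"jaw":0},
  {"travel":[0,0,-0.008],"delta_rot":[0,0,-0.05],"jaw":0},
  {"travel":[0,0,-0.018],"delta_rot":[0,0,-0.05],"jaw":0},
  {"travel":[0,0,-0.036],"delta_rot":[0,0,-0.05],"jaw":0},
  {"travel":[0,0,-0.06],"delta_rot":[0,0,-0.05],"jaw":0},
  {"travel":[0,0,-0.085],"delta_rot":[0,0,-0.05],"jaw":0},
  {"travel":[0,0,-0.105],"delta_rot":[0,0,-0.05],"jaw":0},
  {"travel":[0,0,-0.118],"delta_rot":[0,0,-0.05],"jaw":0},
])

```text
t: 27.12
tcp_pos: [0.5305, -0.2327, 0.2202]
ee_rot: [-0.0, 0.824, -0.566, 0.002]
force: [-0.1, -0.6, -1.2]
finger_gap: 0.0273
```

Run:
```python
from h import *
avg(3);st();go([.6218,.2336,.2145],78.3)
```

```text
avgF [ 0.43 -0.41 -0.72] avgM [-0.036 -0.001 -0.026] sd [0.639 1.233 0.014]
t 27.27 tcp [ 0.5303 -0.2326  0.2184] th -68.94 axis [ 0.0028 -0.0014 -1.    ] F [-0.01 -0.28 -1.6 ] M [-0.017 -0.001 -0.006] gap 0.0275 j [-0.434  0.37   1.746 -0.     1.022  0.769]
travel [-0.4023, -0.2529, 0.0035] rot [0.0021, -0.0036, -2.5698]
```

Call:
send_rows([
  {"travel":[-0.01,-0.006,0.003],"delta_rot":[0,0,-0.08],"jaw":0},
  {"travel":[-0.03,-0.019,0.003],"delta_rot":[0,0,-0.2],"jaw":0},
  {"travel":[-0.05,-0.031,0.003],"delta_rot":[0,0,-0.32],"jaw":0},
  {"travel":[-0.07,-0.044,0.003],"delta_rot":[0,0,-0.44],"jaw":0},
  {"travel":[-0.09,-0.057,0.003],"delta_rot":[0,0,-0.56],"jaw":0},
  {"travel":[-0.11,-0.069,0.003],"delta_rot":[0,0,-0.68],"jaw":0},
  {"travel":[-0.13,-0.082,0.003],"delta_rot":[0,0,-0.8],"jaw":0},
  {"travel":[-0.15,-0.094,0.003],"delta_rot":[0,0,-0.92],"jaw":0},
  {"travel":[-0.17,-0.107,0.003],"delta_rot":[0,0,-1.04],"jaw":0},
  {"travel":[-0.19,-0.119,0.003],"delta_rot":[0,0,-1.16],"jaw":0},
])

```text
t: 28.1
tcp_pos: [0.5722, -0.0114, 0.2139]
ee_rot: [0.001, 1.0, -0.019, 0.0]
force: [-0.0, 0.3, -0.2]
finger_gap: 0.027
```

Run:
```python
from h import *
st();go([.6218,.2336,.2145],78.3)
```

```text
t 28.1 tcp [ 0.5722 -0.0114  0.2139] th -2.15 axis [ 1.0e-04 -1.2e-03 -1.0e+00] F [-0.02  0.28 -0.21] M [ 0.005  0.014 -0.045] gap 0.027 j [-4.000e-02  3.670e-01  1.763e+00 -1.000e-03  1.011e+00 -2.000e-03]
travel [0.0404, -0.2466, -0.0009] rot [0.0011, 0.0007, -1.4042]
```

Call:
send_rows([
  {"travel":[0.004,-0.025,-0.001],"delta_rot":[0,0,-0.12],"jaw":0},
  {"travel":[0.008,-0.05,-0.001],"delta_rot":[0,0,-0.24],"jaw":0},
  {"travel":[0.012,-0.075,-0.001],"delta_rot":[0,0,-0.36],"jaw":0},
  {"travel":[0.016,-0.1,-0.001],"delta_rot":[0,0,-0.48],"jaw":0},
  {"travel":[0.02,-0.125,-0.001],"delta_rot":[0,0,-0.6],"jaw":0},
  {"travel":[0.024,-0.15,-0.001],"delta_rot":[0,0,-0.72],"jaw":0},
  {"travel":[0.028,-0.175,-0.001],"delta_rot":[0,0,-0.84],"jaw":0},
  {"travel":[0.033,-0.2,-0.001],"delta_rot":[0,0,-0.96],"jaw":0},
  {"travel":[0.036,-0.22,-0.001],"delta_rot":[0,0,-1.08],"jaw":0},
  {"travel":[0.039,-0.238,-0.001],"delta_rot":[0,0,-1.2],"jaw":0},
])

```text
t: 28.93
tcp_pos: [0.6191, 0.2263, 0.2128]
ee_rot: [0.0, 0.834, 0.552, -0.002]
force: [0.3, 0.3, -1.3]
finger_gap: 0.0274
```

Run:
```python
from h import *
st();go([.6218,.2336,.2145],78.3)
```

```text
t 28.93 tcp [0.6191 0.2263 0.2128] th 66.97 axis [-0.0029 -0.0021 -1.    ] F [ 0.34  0.29 -1.3 ] M [ 0.008 -0.008 -0.046] gap 0.0274 j [ 3.330e-01  4.940e-01  1.561e+00 -1.000e-03  1.090e+00 -8.360e-01]
travel [0.0078, -0.0004, -0.0017] rot [-0.0022, 0.0029, -0.1978]
```

Call:
send_rows([
  {"travel":[0.004,0,-0.001],"delta_rot":[0,0,-0.1],"jaw":0},
  {"travel":[0.008,0,-0.001],"delta_rot":[-0.002,0.003,-0.198],"jaw":0},
  {"travel":[0.008,0,-0.001],"delta_rot":[-0.002,0.003,-0.198],"jaw":0},
  {"travel":[0.008,0,-0.001],"delta_rot":[-0.002,0.003,-0.198],"jaw":0},
  {"travel":[0.008,0,0.005],"delta_rot":[-0.002,0.003,-0.198],"jaw":0},
  {"travel":[0.008,0,0.016],"delta_rot":[-0.002,0.003,-0.198],"jaw":0},
  {"travel":[0.008,0,0.03],"delta_rot":[-0.002,0.003,-0.198],"jaw":0},
  {"travel":[0.008,0,0.042],"delta_rot":[-0.002,0.003,-0.198],"jaw":0},
  {"travel":[0.008,0,0.05],"delta_rot":[-0.002,0.003,-0.198],"jaw":0},
  {"travel":[0.008,0,0.05],"delta_rot":[-0.002,0.003,-0.198],"jaw":0},
])

```text
t: 29.77
tcp_pos: [0.6205, 0.2327, 0.1599]
ee_rot: [-0.001, 0.776, 0.631, -0.002]
force: [-0.6, -0.3, -0.9]
finger_gap: 0.0272
```

Run:
```python
from h import *
eyes.snapshot("top");st();go([.6217,.2337,.0943],78.3)
```

```text
t 29.82 tcp [0.6213 0.233  0.1612] th 78.27 axis [-2.7e-03 -8.0e-04 -1.0e+00] F [-0.01  0.33 -1.41] M [-0.004  0.06  -0.053] gap 0.0269 j [ 0.341  0.559  1.584  0.     1.002 -1.025]
travel [0.0009, 0.0004, 0.0669] rot [-0.0025, 0.0013, -0.0004]
```

Call:
send_rows([
  {"travel":[0.001,0,0.002],"delta_rot":[0,0,0],"jaw":0},
  {"travel":[0.001,0,0.008],"delta_rot":[0,0,0],"jaw":0},
  {"travel":[0.001,0,0.017],"delta_rot":[0,0,0],"jaw":0},
  {"travel":[0.001,0,0.026],"delta_rot":[0,0,0],"jaw":0},
  {"travel":[0.001,0,0.036],"delta_rot":[0,0,0],"jaw":0},
  {"travel":[0.001,0,0.046],"delta_rot":[0,0,0],"jaw":0},
  {"travel":[0.001,0,0.055],"delta_rot":[0,0,0],"jaw":0},
  {"travel":[0.001,0,0.061],"delta_rot":[0,0,0],"jaw":0},
  {"travel":[0.001,0,0.064],"delta_rot":[0,0,0],"jaw":0},
  {"travel":[0.001,0,0.065],"delta_rot":[0,0,0],"jaw":0},
])

```text
t: 30.65
tcp_pos: [0.6209, 0.2338, 0.0953]
ee_rot: [-0.001, 0.776, 0.631, -0.002]
force: [-0.4, 0.4, -0.9]
finger_gap: 0.0274
```

Run:
```python
from h import *
eyes.snapshot("top");st();go([.6217,.2337,.0943],78.3)
```

```text
t 30.7 tcp [0.6211 0.2339 0.0957] th 78.27 axis [-0.0033 -0.001  -1.    ] F [-0.77 -0.1  -0.88] M [ 0.023 -0.054  0.01 ] gap 0.0271 j [ 0.342  0.643  1.611  0.     0.891 -1.024]
travel [-0.0001, 0.0006, 0.0014] rot [-0.0031, 0.0016, -0.0005]
```

Down 1.5 mm more, then open.

Call:
send_rows([
  {"travel":[0,0,0.0005],"delta_rot":[0,0,0],"jaw":0},
  {"travel":[0,0,0.001],"delta_rot":[0,0,0],"jaw":0},
  {"travel":[0,0,0.0014],"delta_rot":[0,0,0],"jaw":0},
  {"travel":[0,0,0.0014],"delta_rot":[0,0,0],"jaw":0},
  {"travel":[0,0,0.0014],"delta_rot":[0,0,0],"jaw":0.35},
  {"travel":[0,0,0.0014],"delta_rot":[0,0,0],"jaw":0.5},
  {"travel":[0,0,0.0014],"delta_rot":[0,0,0],"jaw":0.7},
  {"travel":[0,0,0.0014],"delta_rot":[0,0,0],"jaw":0.9},
  {"travel":[0,0,0.0014],"delta_rot":[0,0,0],"jaw":1},
  {"travel":[0,0,0.0014],"delta_rot":[0,0,0],"jaw":1},
])

```text
t: 31.53
tcp_pos: [0.6212, 0.2339, 0.0943]
ee_rot: [-0.001, 0.776, 0.631, -0.002]
force: [0.6, -0.0, -0.1]
finger_gap: 0.0852
```

Call:
send_rows([
  {"travel":[0,0,0],"delta_rot":[0,0,0],"jaw":1},
  {"travel":[0,0,-0.005],"delta_rot":[0,0,0],"jaw":1},
  {"travel":[0,0,-0.02],"delta_rot":[0,0,0],"jaw":1},
  {"travel":[0,0,-0.04],"delta_rot":[0,0,0],"jaw":1},
  {"travel":[0,0,-0.065],"delta_rot":[0,0,0],"jaw":1},
  {"travel":[0,0,-0.09],"delta_rot":[0,0,0],"jaw":1},
  {"travel":[0,0,-0.115],"delta_rot":[0,0,0],"jaw":1},
  {"travel":[0,0,-0.135],"delta_rot":[0,0,0],"jaw":1},
  {"travel":[0,0,-0.145],"delta_rot":[0,0,0],"jaw":1},
  {"travel":[0,0,-0.145],"delta_rot":[0,0,0],"jaw":1},
])

```text
t: 32.37
tcp_pos: [0.623, 0.2346, 0.2424]
ee_rot: [0.0, 0.776, 0.631, 0.001]
force: [0.2, 1.0, -0.4]
finger_gap: 0.0852
```

Run:
```python
from h import *
st();go([.40,.47,.24],78.3)
```

```text
t 32.37 tcp [0.623  0.2346 0.2424] th 78.27 axis [ 1.5e-03  8.0e-04 -1.0e+00] F [ 0.16  0.96 -0.4 ] M [-0.01  -0.013 -0.028] gap 0.0852 j [ 0.342  0.471  1.526  0.     1.143 -1.024]
travel [0.1852, -0.2662, 0.0023] rot [0.0013, -0.0011, -0.0005]
```

Move clear of the views and check.

Call:
send_rows([
  {"travel":[0.01,-0.014,0],"delta_rot":[0,0,0],"jaw":1},
  {"travel":[0.03,-0.043,0],"delta_rot":[0,0,0],"jaw":1},
  {"travel":[0.052,-0.075,0],"delta_rot":[0,0,0],"jaw":1},
  {"travel":[0.074,-0.107,0],"delta_rot":[0,0,0],"jaw":1},
  {"travel":[0.096,-0.139,0],"delta_rot":[0,0,0],"jaw":1},
  {"travel":[0.118,-0.17,0],"delta_rot":[0,0,0],"jaw":1},
  {"travel":[0.14,-0.202,0],"delta_rot":[0,0,0],"jaw":1},
  {"travel":[0.16,-0.23,0],"delta_rot":[0,0,0],"jaw":1},
  {"travel":[0.178,-0.255,0],"delta_rot":[0,0,0],"jaw":1},
  {"travel":[0.185,-0.266,0],"delta_rot":[0,0,0],"jaw":1},
])

```text
t: 33.2
tcp_pos: [0.3962, 0.4718, 0.2405]
ee_rot: [-0.0, 0.775, 0.632, -0.001]
force: [-0.1, 0.7, -0.3]
finger_gap: 0.0855
```

Run:
```python
from h import *
S=snap("scene",3);T=snap("top",3);np.save("S3",S);np.save("T3",T);st()
S0,T0=np.load("S0.npy"),np.load("T0.npy")
for k,bs,bt in(("r",(312,232,332,262),(168,164,188,184)),("g",(328,222,350,252),(165,180,185,198)),("b",(347,212,368,240),(160,196,182,214))):
    print(k,[col(a,k,bs)[0].round(2).tolist() for a in(S0,S)],[col(a,k,bt)[0].round(2).tolist() for a in(T0,T)])
# leg shift along riser y, top view: profile along columns at rows across leg
for n,a,b,box in(("top leg",T0,T,(324,190,345,225)),("top riser",T0,T,(225,180,262,215)),("scene leg",S0,S,(190,108,240,152))):
    x0,y0,x1,y1=box; f=lambda im:im[y0:y1,x0:x1].sum(2).astype(np.float32)
    print(n,cv2.phaseCorrelate(f(a),f(b),cv2.createHanningWindow((x1-x0,y1-y0),cv2.CV_32F)))
u=np.hstack([crop(S,190,100,64,60,6),crop(T,290,175,60,60,6)]); v=np.hstack([crop(S,290,200,64,60,6)[:240],crop(T,150,155,60,60,6)[:240]])
cv2.imwrite("pics/f1.png",np.vstack([u,v]))
```

```text
t 33.5 tcp [0.4008 0.4687 0.2417] th 78.21 axis [ 1.1e-03 -2.0e-04 -1.0e+00] F [ 0.44 -0.3   0.  ] M [-0.017 -0.    -0.037] gap 0.0856 j [ 8.450e-01  3.990e-01  1.641e+00 -1.000e-03  1.101e+00 -5.200e-01]
r [[321.46, 247.08], [321.8, 247.48]] [[178.5, 172.59], [177.91, 172.59]]
g [[339.56, 236.15], [339.59, 236.11]] [[173.7, 188.51], [173.63, 188.5]]
b [[356.05, 226.4], [356.03, 226.4]] [[170.28, 205.08], [170.32, 205.18]]
top leg ((-0.16728904398100397, 0.11014231431795807), 1.0291749674964834)
top riser ((-0.0715612033777333, -0.06070883973517738), 1.0067536360687679)
scene leg ((0.04218376265659174, 0.7235389940618049), 1.0132400800916883)
```

View pics/f1.png

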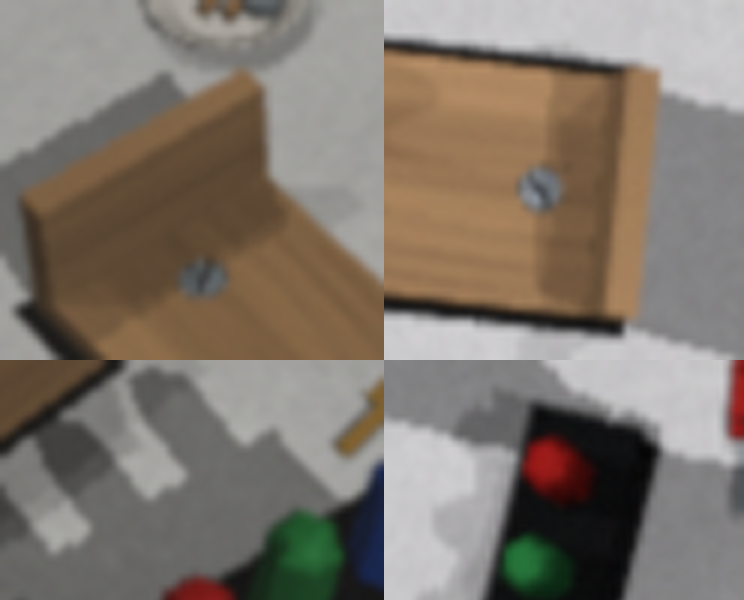

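The crop shows the cam rotated and red back in its hole. The joint closure needs a more precise measurement.

Run:
```python
from h import *
from scipy.ndimage import map_coordinates as mc
S0,T0,S3,T3=[np.load(f+".npy") for f in("S0","T0","S3","T3")]
yaw=np.radians(-4.72); X=np.array([np.cos(yaw),np.sin(yaw)]);Y=np.array([-np.sin(yaw),np.cos(yaw)])
# slot angle by brute template on rectified disc
def slot(cam,im,c):
    n=49;g=np.linspace(-.009,.009,n);A,B=np.meshgrid(g,g)
    uv=proj(cam,np.c_[c[0]+A.ravel(),c[1]+B.ravel(),np.full(n*n,.021)]); L=mc(im.sum(2)/3,[uv[:,1],uv[:,0]],order=3).reshape(n,n)
    m=np.hypot(A,B)<.009; Z=(L-L[m].mean())*m; sc=[]
    for ph in np.radians(np.arange(0,180,3)):
        u=A*np.sin(ph)-B*np.cos(ph); best=min((Z*(np.exp(-(u-d)**2/2/.002**2)-.5*np.exp(-(u-d)**2/2/.0045**2))).sum() for d in np.linspace(-.003,.003,7)); sc.append(best)
    sc=np.array(sc);i=sc.argsort()[:4]; return (i*3).tolist(),sc[i].astype(int).tolist()
for n,cam,im,c in(("S0","scene",S0,(.5322,-.232)),("T0","top",T0,(.5278,-.2332)),("S3","scene",S3,(.5322,-.232)),("T3","top",T3,(.5278,-.2332))): print(n,slot(cam,im,c))
# leg outer edge along riser -y on its top face (z=.088): saturation profile averaged over x
def edge(cam,im,c,z=.088):
    o=np.array(c); s=np.linspace(-.060,-.020,201); P=[]
    for x in np.linspace(-.055,.055,45):
        p=o+x*X+s[:,None]*Y; uv=proj(cam,np.c_[p,np.full(len(s),z)])
        q=np.array([mc(im[...,k],[uv[:,1],uv[:,0]],order=1) for k in range(3)]); P.append((q.max(0)-q.min(0))/(q.max(0)+1))
    P=np.mean(P,0); return s,P
for cam,a,b,c in(("top",T0,T3,(.5278,-.2332)),("scene",S0,S3,(.5322,-.232))):
    r=[]
    for im in(a,b):
        s,P=edge(cam,im,c); h=.22; i=np.nonzero((P[:-1]<h)&(P[1:]>=h))[0]; r.append([round(1000*(s[j]+(h-P[j])/(P[j+1]-P[j])*(s[1]-s[0])),2) for j in i])
    print(cam,"leg outer edge mm before/after",r)
```

```text
S0 ([84, 81, 87, 78], [-3845, -3840, -3796, -3781])
T0 ([84, 81, 87, 78], [-6525, -6517, -6455, -6433])
S3 ([33, 30, 36, 27], [-3627, -3616, -3580, -3549])
T3 ([39, 42, 36, 45], [-5849, -5816, -5810, -5716])
top leg outer edge mm before/after [[np.float64(-54.01)], [np.float64(-52.29)]]
scene leg outer edge mm before/after [[np.float64(-54.63)], [np.float64(-52.89)]]
```

Run:
```python
from h import *
from scipy.ndimage import map_coordinates as mc
yaw=np.radians(-4.72); X=np.array([np.cos(yaw),np.sin(yaw)]);Y=np.array([-np.sin(yaw),np.cos(yaw)])
def prof(cam,im,c,s,z):
    P=[]
    for x in np.linspace(-.05,.05,45):
        p=np.array(c)+x*X+s[:,None]*Y; uv=proj(cam,np.c_[p,np.full(len(s),z)])
        q=np.array([mc(im[...,k],[uv[:,1],uv[:,0]],order=1) for k in range(3)]); P.append((q.max(0)-q.min(0))/(q.max(0)+1))
    return np.mean(P,0)
def cross(s,P,h):
    i=np.nonzero((P[:-1]-h)*(P[1:]-h)<0)[0]; return [1000*(s[j]+(h-P[j])/(P[j+1]-P[j])*(s[1]-s[0])) for j in i]
for cam,c in(("top",(.5278,-.2332)),("scene",(.5322,-.232))):
  for f in("T0","T3") if cam=="top" else("S0","S3"):
    im=np.load(f+".npy"); s1=np.linspace(-.065,-.045,201); s2=np.linspace(.29,.32,301)
    a=prof(cam,im,c,s1,.088);b=prof(cam,im,c,s2,.088)
    e=[(np.round(cross(s1,a,h),2).tolist(),np.round(cross(s2,b,h),2).tolist()) for h in(.18,.22,.26)]
    print(f,e)
```

```text
T0 [([-54.64], [305.35]), ([-54.02], [304.88]), ([-53.43], [304.41])]
T3 [([-52.89], [305.35]), ([-52.29], [304.87]), ([-51.7], [304.4])]
S0 [([-55.45], []), ([-54.68], []), ([-53.92], [])]
S3 [([-53.71], []), ([-52.95], []), ([-52.19], [])]
```

Run:
```python
from h import *
from scipy.ndimage import map_coordinates as mc, shift as sh
yaw=np.radians(-4.72); X=np.array([np.cos(yaw),np.sin(yaw)]);Y=np.array([-np.sin(yaw),np.cos(yaw)])
s=np.linspace(-.070,-.025,226)
for cam,c,f in(("top",(.5278,-.2332),"T"),("scene",(.5322,-.232),"S")):
  for ch in("r","b","r-b"):
    for x0,x1 in((-.06,0),(0,.06),(-.06,.06)):
      D=[]
      for n in "03":
        im=np.load(f+n+".npy"); I={"r":im[...,0],"b":im[...,2],"r-b":im[...,0]-im[...,2]}[ch]
        D.append(np.mean([mc(I,(lambda uv:[uv[:,1],uv[:,0]])(proj(cam,np.c_[np.array(c)+x*X+s[:,None]*Y,np.full(len(s),.088)])),order=3) for x in np.linspace(x0,x1,60)],0))
      best=min((np.mean((np.interp(s-d,s,D[0])-D[1])[20:120]**2),d) for d in np.arange(0,.0035,.00005))
      print(cam,ch,(x0,x1),round(best[1]*1000,2),round(best[0]**.5,2),end=" | ")
  print()
```

```text
top r (-0.06, 0) 0.65 2.85 | top r (0, 0.06) 0.45 2.87 | top r (-0.06, 0.06) 0.55 2.87 | top b (-0.06, 0) 2.25 2.68 | top b (0, 0.06) 2.25 2.64 | top b (-0.06, 0.06) 2.25 2.66 | top r-b (-0.06, 0) 1.55 0.43 | top r-b (0, 0.06) 1.7 0.56 | top r-b (-0.06, 0.06) 1.65 0.49 | 
scene r (-0.06, 0) 1.95 0.48 | scene r (0, 0.06) 1.9 0.38 | scene r (-0.06, 0.06) 2.0 0.22 | scene b (-0.06, 0) 1.65 0.3 | scene b (0, 0.06) 1.65 0.3 | scene b (-0.06, 0.06) 1.65 0.18 | scene r-b (-0.06, 0) 1.75 0.15 | scene r-b (0, 0.06) 1.75 0.09 | scene r-b (-0.06, 0.06) 1.75 0.1 |
```

```bash
python3 -c "
from h import *
st(); print(arm.sign_off())"
```

```text
t 33.5 tcp [0.4008 0.4687 0.2417] th 78.21 axis [ 1.1e-03 -2.0e-04 -1.0e+00] F [ 0.44 -0.3   0.  ] M [-0.017 -0.    -0.037] gap 0.0856 j [ 8.450e-01  3.990e-01  1.641e+00 -1.000e-03  1.101e+00 -5.200e-01]
the job is handed in; nothing more can be done
None
```

I tightened the cam until the torque read about 0.17 N m, put the red driver back in its hole, let go and moved clear. I then handed the job in at 33.5 s. The torque says the joint is nipped up; the pictures support that but don't fully settle it.

**Torque:** it ran at about 0.09–0.11 N m, then climbed. The last reading averaged 0.173 N m over 12 samples, inside the 0.13–0.22 band. The three groups before it averaged 0.154, 0.148 and 0.136. The sensor's zero drifts by about 0.03 N m, so the true value is roughly 0.15–0.19 N m, and I stopped there.

**Leg:** the pictures show it moved in about 1.75 mm. The consistent measurements spread from 1.55 to 2.0 mm, against the 1.8–2.3 mm expected. Two top-view single-colour fits were poor (0.5 and 2.25 mm) and I disregarded them. A gap of a few tenths of a millimetre can't be ruled out from the images alone.

**Cam angle (disagrees):** the images show the slot turned only about 45–50°, while the gripper turned 67°. Play in the slot explains about 6° of that. The rest may be image error on a very small disc or the handle twisting in the grip.

**Tools:** the red driver is back in its own hole, and the blue and green handles had not moved. The large look-alike driver fell over by itself in the first second, before the arm moved.

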